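# Find the heavy side of the part turner's drum and hold it down

## Task

The spoked drum of the part turner has a ballast weight sealed inside, off-centre, and nothing outside shows on which side: turn the drum by its spokes and feel which way it pulls, to find its heavy side. Then turn the heavy side straight down, so that I can fit the counterweight at the top, and finish while still gripping a spoke, with the drum held still like that. Leave the other things on the bench where they are.

Things in the scene. Friction and masses are not known exactly. Their poses are not given: they have to be found in the camera images.
- stand: Part turner, bolted to the table. Origin: centre of its underside; x along the drum's axle, z up. Base plate 120 mm (along x) by 150 mm, 12 mm thick. Two steel cheeks, 34 mm wide in y, stand at 30 to 38 mm either side of the drum's centre along x; their tops are 11 mm above the axle.
- axle (a point): Centre of the grey drum, on its level axle, 145 mm above the table; fixed to the stand, same axes, does not turn. Drum 136 mm in diameter (its middle band 142 mm), 46 mm thick. Six identical round steel spokes, 14 mm thick, stand out radially every 60 degrees in its middle plane, to 120 mm from the axle. A spoke that points upwards can be gripped from above.
- drum (a joint): Drum angle (rad), right-handed about x of the stand: a top spoke goes to -y. At 0 (and every 60 degrees) a spoke points straight up. Turns without end; stays where left. Turning it takes 0.33 N m of bearing drag, plus or minus 0.23 to 0.31 N m (with the heavy side level) from the hidden ballast (0.57-0.75 kg, 42 mm off the axle), which helps while going down and resists while going up. It does not tell where the ballast is.
- spoke (a point): Point on the axis of one of the six spokes, 100 mm from the axle, 20 mm inside its tip. z points outwards along the spoke, x along the axle; at drum angle 0 it points straight up. This spoke has nothing to do with the heavy side, which is drawn anew each time.
- dropper_a_mid (a point): Bystander: middle of a tan dropper bottle with black tip, 25 mm in diameter, 68 mm high, upright beside the turner.
- dropper_b_mid (a point): Bystander: middle of a dark grey-green dropper bottle with black tip, 25 mm in diameter, 68 mm high, upright beside the turner.
- paint_jar_mid (a point): Bystander: middle of a small brownish paint jar with grey cap, 44 mm in diameter, 50 mm high.
- cleaning_pot_mid (a point): Bystander: point 40 mm up on the axis of a grey airbrush cleaning pot, 92 mm in diameter, 94 mm high.
- brush_grip (a point): Bystander: handle of a brush, 170 mm long, lying on the table.
- turret_ring_mid (a point): Bystander: middle of a tan model ring, 70 mm in diameter, 12 mm high, lying on the table.

How it is judged:
On the way:
1. the drum has been turned by hand: the robot's fingers hold it and it stands at least about 12 degrees from where it was at the start (contact force between the fingers and drum above 2 N and distance of spoke from where it was at the start of the episode above 0.02 m), for 0.1 s.
At the end, for the whole second after the job is handed in: The drum's heavy side (its hidden ballast) points straight down within 15 degrees, the drum is at rest (under 0.1 rad/s) and the fingers still hold it with more than 5 N (angle between ballast's own z axis and vertical below 0.27 rad and contact force between the fingers and drum above 5 N and angular speed of drum below 0.1 rad/s); the arm keeps its last pose, push and grip.
It fails at once if one of the other things on the bench was moved by more than 30 mm (distance of any of dropper_a_mid, dropper_b_mid, paint_jar_mid, cleaning_pot_mid, brush_grip, turret_ring_mid from where it was at the start of the episode above 0.03 m).
It also fails if it takes over 72 s, if anything falls off the work surface, if the arm or the gripper's body presses on something with over 40 N, if the wrist force passes 120 N, or if a joint passes its speed limit or range.

## Robot

A 7-joint arm with a two-finger parallel gripper is mounted at the origin on the work surface. World frame = base frame: x ahead of the robot, y to its left, z up, the work surface at z = 0. Lengths are in m, angles in rad, forces in N, time in s.
With the tool pointing down it reaches from about 0.4 to 0.9 m from the base axis. Payload 5.5 kg.
Tool frame: the origin (TCP) lies midway between the tips of the shut fingers; the grasp point (between the pads) lies 19 mm behind it (ctrl.pinch_z is the distance from the TCP to the grasp point, in m); z points along the fingers, y is the direction in which the jaws open and shut (so a half turn about z gives the same grasp; the last joint's range is limited). The gripper opens to 92 mm and grips with 3 to 60 N. Pads are 19 mm wide; open, the fingers measure 130 mm over their backs; the gripper's body (75 mm by 190 mm) begins 47 mm behind the grasp point.
Start: joints at [-0.847, 0.501, -0.427, 1.55, 0.221, 1.138, -0.21], TCP at [0.289, 0.582, 0.227] pointing down, gripper open.
Joint ranges: [-2.88, 2.88], [-0.31, 2.03], [-1.54, 1.56], [0.2, 2.42], [-1.41, 4.55], [0.19, 2.02], [-2.57, 2.57]. Speed limits (rad/s): [2.57, 2.57, 3.14, 3.14, 3.14, 3.14, 3.14].

## Interface

Orientations are given as a 3x3 rotation matrix whose columns are the frame's x, y, z axes.
In Python, from station import ctrl gives the robot as it stands.
- The arm moves only by the tool move_arm, never from a script. Its argument "rows" is a list of rows, each a list of 2 entries, a list of its own where there are three numbers: the shift along the tool's x, y, z in mm, then the turn about the tool's z in rad. A call has 1 to 20 rows; each row is the pose to reach, as a shift and turn from the pose measured when the call began, along the tool's axes at that moment; what a row does not reach only later rows make up. A row lasts 1/12 s, in which the tool goes at most 41.7 mm and 7.16 degrees, less where a joint would pass 70% of its speed; a pose out of reach is approached as far as the arm can. A call with a gripper value outside its range is refused whole. "hand" is the opening, from -1 (shut) to 1 (fully open), set as the call begins (left out, the last holds). The fingers move at their own pace and stop on an object; "squeeze" is the grip in N (left out, the last holds). Time passes only in rows, so rows that repeat a pose let the fingers close. It gives the time, the measured TCP pose, the force and the opening at its end, in the units of the state.
- ctrl.get_obs(): the state, without advancing time (a new reading comes with each control period).
- ctrl.snapshot(name): name is "scene" or "top" or "wrist"; returns the picture (480x640x3 uint8, blue, green, red); there is no depth.
- ctrl.calibration(name): a dict with "K" (3x3 intrinsics, pixels), "rvec" (rotation vector, rad) and "tvec" (3), from world to camera coordinates, as OpenCV has them. Camera axes: x right, y down, z forward; pixel columns grow to the right and rows downward; lengths in m; the calibration is good to about 2 mm. A picture is of the moment at which its call begins: read the wrist's pose just before it. calibration takes no time and is no camera call; for the wrist camera it gives the pose at the moment of the call.
- ctrl.hand_in(): hands the job in, once; it reports no verdict.
Trained networks look in the newest picture that a camera, given by its name, has taken for a name from the list of things; names that differ only in an ending like _2 or _b are one class to them, and where a whole thing is asked for, a point or a joint stands for the part that bears it (a point fixed in the world has none). Each returns a list of dicts, best first, with "p" (0 to 1); they miss things now and then, are a little off and sometimes report something else, mostly with a low value. They report only what shows in the picture. A call takes as long as a camera call.
- ctrl.search_frame(label, camera): "rect" ([left, top, width, height] in pixels, round what is visible of it).
- ctrl.spot_point(label, camera): "pixel" ([column, row] in pixels: a listed point, or the origin of a listed thing).
The state is a dict: "time_s": time; "joints": joint angles; "qd": joint speeds; "tau": joint torques, N m; "position": TCP position; "eef_rot": TCP orientation; "force": force on the tool from outside, world axes, zero at the start; "torque": the same for the moment, N m; "finger_gap": opening from 0.0 (shut) to 1.0 (fully open).
Only numpy, scipy, OpenCV 4.12 (cv2) and the standard library are available. Lean on these libraries where they do the work, as an engineer would, in place of code of your own. Each camera call takes 0.05 s, during which the arm holds its last target.

## Working session

There is one attempt and no reset: what is moved stays moved. The work goes in short steps, Python scripts to look and compute and a tool call to move; the robot and the scene stay as the last step left them, time stands still between calls to the robot, and variables do not carry over. Pictures are saved under pics/ and viewed, and the job is handed in when it is done.

Besides the shell and the picture viewer there is one more tool, called after "Call:" by a JSON object that holds its "fn" and its "kwargs". move_arm: Moves the arm, as the interface text tells. Its arguments: {"type":"object","properties":{"rows":{"type":"array"},"hand":{"type":"number"},"squeeze":{"type":"number"}},"required":["rows"]}

```bash
ls; mkdir -p pics; python3 - <<'E'
from station import ctrl
import cv2
o=ctrl.get_obs()
for k,v in o.items(): print(k,v)
for n in ("scene","top"):
    cv2.imwrite(f"pics/{n}0.png",ctrl.snapshot(n))
    for l in ("axle","spoke","stand"):
        try: print(n,l,ctrl.spot_point(l,n)[:6])
        except Exception as e: print(n,l,e)
E
```

```text
pics
time_s 0.0
joints [-0.84681763  0.50187391 -0.42674894  1.55143887  0.22080678  1.13825297
 -0.21026968]
qd [ 0.00077234  0.00026703  0.00085152 -0.0004399   0.00187456  0.00094014
 -0.00043866]
tau [ 2.79947080e-04 -5.66588295e+01 -5.81564292e+00 -2.79106236e+01
 -6.83738315e-02  3.09689983e-02  1.91963795e-04]
position [0.28877762 0.58156729 0.22566288]
eef_rot [[-8.95728165e-01  4.44601209e-01 -9.05718141e-04]
 [ 4.44602127e-01  8.95726566e-01 -1.69337809e-03]
 [ 5.83978535e-05 -1.91949066e-03 -9.99998156e-01]]
force [0.25109507 0.29758369 0.5656749 ]
torque [-0.01708504  0.00020823 -0.03491807]
finger_gap 1.0019069441025132
scene axle [{'pixel': [371.9, 268.4], 'p': 0.58}]
scene spoke [{'pixel': [365.3, 233.8], 'p': 0.64}]
scene stand [{'pixel': [363.3, 293.7], 'p': 0.74}]
top axle [{'pixel': [262.1, 263.4], 'p': 0.83}]
top spoke [{'pixel': [265.7, 258.2], 'p': 0.74}]
top stand [{'pixel': [263.9, 274.3], 'p': 0.65}]
```

View pics/scene0.png

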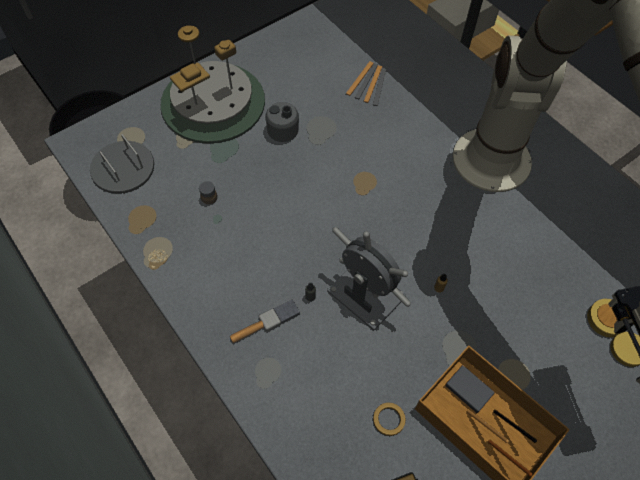

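View pics/top0.png

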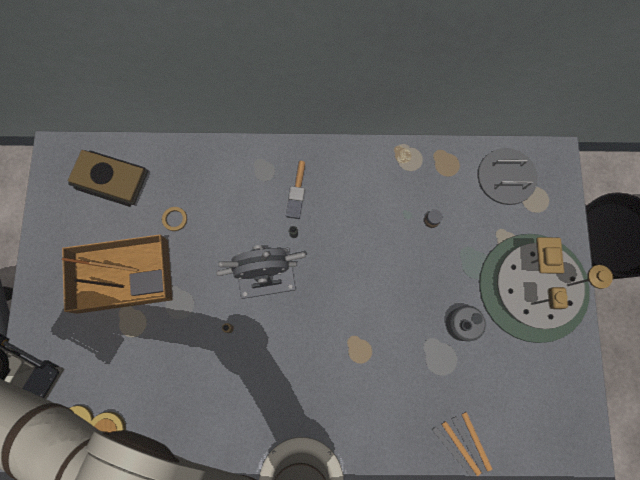

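The scene view shows the turner at about (370,268), with a bottle on each side at (311,291) and (441,283). The top view has it at (262,265). I'll zoom in and triangulate.

```bash
cat > h.py <<'E'
import numpy as np,cv2
from station import ctrl
def cal(n):
    c=ctrl.calibration(n); R=cv2.Rodrigues(np.array(c["rvec"],float))[0]
    return np.array(c["K"],float),R,np.array(c["tvec"],float).ravel()
def onz(n,px,z):
    K,R,t=cal(n); d=R.T@np.linalg.inv(K)@np.array([*px,1.]); C=-R.T@t
    return C+d*(z-C[2])/d[2]
def proj(n,P):
    K,R,t=cal(n); q=(R@np.atleast_2d(P).T).T+t; q=q@K.T; return q[:,:2]/q[:,2:]
def tri(a,pa,b,pb):
    A=[];B=[]
    for n,px in((a,pa),(b,pb)):
        K,R,t=cal(n); d=R.T@np.linalg.inv(K)@np.array([*px,1.]);d/=np.linalg.norm(d);C=-R.T@t
        M=np.eye(3)-np.outer(d,d);A.append(M);B.append(M@C)
    return np.linalg.lstsq(np.vstack(A),np.hstack(B),rcond=None)[0]
E
python3 - <<'E'
from h import *
print("axle tri",tri("scene",(371.9,268.4),"top",(262.1,263.4)))
print("axle z",onz("top",(262.1,263.4),.145),onz("scene",(371.9,268.4),.145))
for n,x,y in(("scene",310,210),("top",205,210)):
    im=cv2.imread(f"pics/{n}0.png"); im=im[y:y+130,x:x+150]
    im=cv2.resize(im,None,fx=5,fy=4.6 if 0 else 5,interpolation=cv2.INTER_CUBIC)[:600]
    im=cv2.convertScaleAbs(im,alpha=1.8); cv2.imwrite(f"pics/{n}0z.png",im)
for l in("dropper_a_mid","paint_jar_mid","cleaning_pot_mid","turret_ring_mid","brush_grip"):
    r=ctrl.spot_point(l,"top"); 
    for q in r[:3]: print(l,q,onz("top",q["pixel"],{"d":.034,"p":.025,"c":.04,"t":.006,"b":.006}[l[0]]).round(3))
E
```

```text
axle tri [0.53278632 0.10516753 0.13182762]
axle z [0.53346731 0.10005485 0.145     ] [0.53508677 0.11340771 0.145     ]
dropper_a_mid {'pixel': [230.3, 329.2], 'p': 0.63} [0.376 0.19  0.034]
paint_jar_mid {'pixel': [433.2, 220.2], 'p': 0.64} [ 0.681 -0.359  0.025]
cleaning_pot_mid {'pixel': [464.2, 323.8], 'p': 0.85} [ 0.396 -0.425  0.04 ]
turret_ring_mid {'pixel': [172.9, 219.5], 'p': 0.78} [0.68  0.371 0.006]
brush_grip {'pixel': [298.0, 177.9], 'p': 0.79} [0.808 0.021 0.006]
```

View pics/scene0z.png

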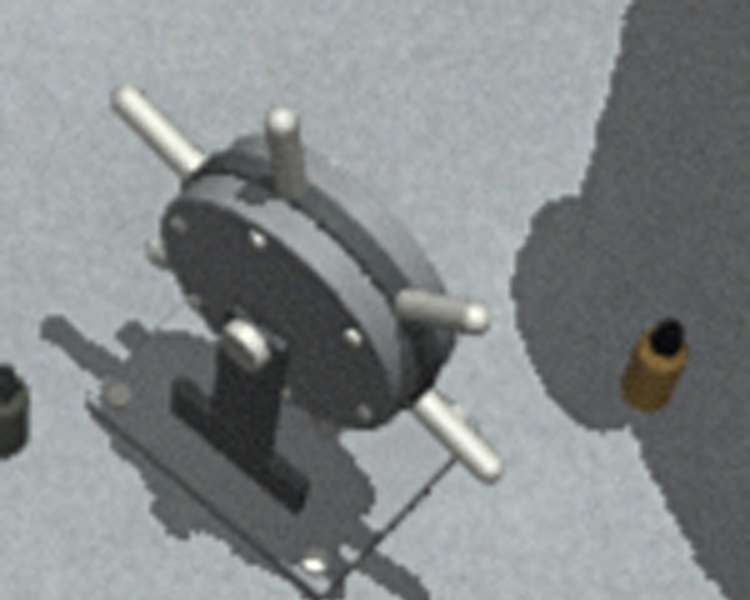

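View pics/top0z.png

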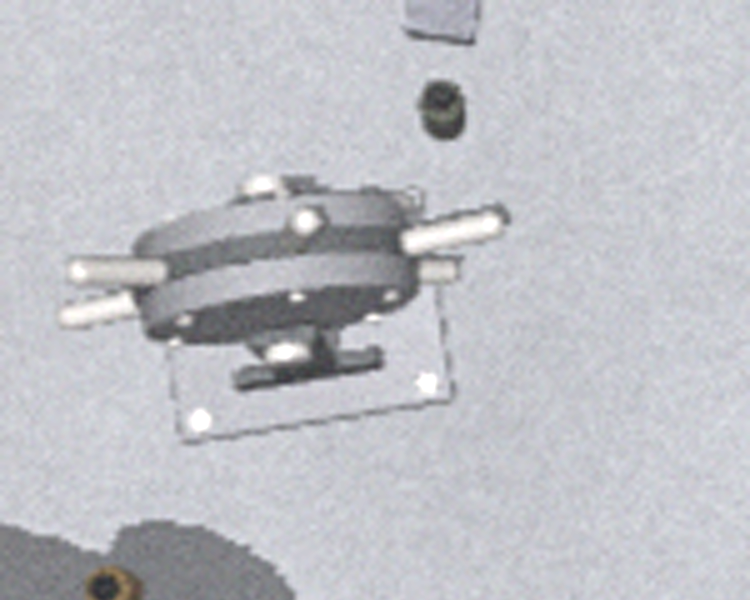

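```bash
cat > fit.py <<'E'
from h import *
from scipy.optimize import least_squares
S=[(334.4,229.6),(366.4,234),(405.6,273.6),(407.6,303.6)]
T=[(266.4,254),(305,253.6),(220,264),(218,273.4)]
BT=[(205+183/5,210+440/5),(205+453/5,210+397/5)]  # near base corners, top z .012
def tips(p,r=.118):
    x,y,yaw,th=p[:4]; ax=np.array([np.cos(yaw),np.sin(yaw),0]); ay=np.array([-ax[1],ax[0],0])
    return np.array([[x,y,.145]+r*(-np.sin(th+k*np.pi/3)*ay+np.cos(th+k*np.pi/3)*np.array([0,0,1])) for k in range(6)])
def res(p):
    X=tips(p); out=[]
    for n,O in(("scene",S),("top",T)):
        q=proj(n,X)
        for o in O:
            d=q-np.array(o); out+=list(d[np.argmin((d**2).sum(1))])
    c,s=np.cos(p[2]),np.sin(p[2])
    B=[[p[0]-.06*c-u*s,p[1]-.06*s+u*c,.012] for u in(.075,-.075)]
    out+=list((proj("top",B)-np.array(BT)).ravel())
    return np.array(out)
E
python3 - <<'E'
from fit import *
for th in np.linspace(-.5,.5,9):
    r=least_squares(res,[.533,.105,.1,th],x_scale=.01,diff_step=1e-4)
    print(r.x.round(4),round(r.cost,2)); 
    if th==-.5 or 1:
        b=r if th==-.5 or r.cost<b.cost else b
print(b.x,b.cost);print(res(b.x).reshape(-1,2).round(1));print(tips(b.x).round(3))
E
```

```text
[ 0.5328  0.1057  0.1771 -0.8298] 7.91
[ 0.5328  0.1057  0.1771 -0.8298] 7.91
[0.5328 0.1057 0.1771 0.2174] 7.91
[0.5328 0.1057 0.1771 0.2174] 7.91
[0.5328 0.1057 0.1771 0.2174] 7.91
[0.5328 0.1057 0.1771 0.2174] 7.91
[0.5328 0.1057 0.1771 0.2174] 7.91
[0.5328 0.1057 0.1771 0.2174] 7.91
[0.5328 0.1057 0.1771 0.2174] 7.91
[0.53282809 0.10571174 0.17711442 0.21744195] 7.913114348640704
[[-1.2 -2.2]
 [-0.8 -1.8]
 [ 0.4 -0.5]
 [ 0.5  0.1]
 [-1.  -0.9]
 [-0.8 -0.1]
 [-1.1 -0.1]
 [-0.5 -0.1]
 [-0.6  0.1]
 [-0.  -0.5]]
[[ 0.537  0.081  0.26 ]
 [ 0.553 -0.005  0.181]
 [ 0.548  0.02   0.065]
 [ 0.528  0.131  0.03 ]
 [ 0.513  0.216  0.109]
 [ 0.517  0.191  0.225]]
```

```bash
cat >> h.py <<'E'
def to(P,yaw=None):
    "tool shift in mm and turn to bring TCP to P, tool y heading yaw"
    o=ctrl.get_obs(); R=np.array(o["eef_rot"]); d=R.T@(np.array(P)-o["position"])*1000
    a=0
    if yaw is not None:
        h=np.arctan2(R[1,1],R[0,1]); a=-(yaw-h); a=(a+np.pi/2)%np.pi-np.pi/2
    return d.round(1),round(a,3)
E
python3 -c "
from h import *
print(to((.5366,.0845,.33),.177),to((.2888,.5816,.33)))"
```

```text
(array([-443.1, -335.7, -103.3]), np.float64(0.933)) (array([-1.000e-01, -7.000e-01, -1.032e+02]), 0)
```

Call:
{"fn": "move_arm", "kwargs": {"rows": [[[0, 0, -40], 0], [[-15, -11, -75], 0.05], [[-45, -34, -103], 0.12], [[-80, -60, -103], 0.2], [[-115, -87, -103], 0.28], [[-150, -114, -103], 0.36], [[-185, -140, -103], 0.44], [[-218, -165, -103], 0.52], [[-250, -190, -103], 0.6], [[-280, -212, -103], 0.68], [[-310, -235, -103], 0.76], [[-340, -258, -103], 0.84], [[-370, -280, -103], 0.9], [[-400, -303, -103], 0.933], [[-425, -322, -103], 0.933], [[-438, -332, -103], 0.933], [[-443, -336, -103], 0.933], [[-443, -336, -103], 0.933], [[-443, -336, -103], 0.933]], "hand": 1, "squeeze": 40}}

```text
time_s: 2.23
position: [0.5359, 0.0857, 0.3297]
eef_rot: [[-0.177, 0.984, -0.0], [0.984, 0.177, 0.001], [0.001, -0.0, -1.0]]
force: [-0.1, 0.9, -0.1]
finger_gap: 0.999
```

```bash
python3 - <<'E'
from fit import *
o=ctrl.get_obs(); print(o["time_s"],o["position"],o["joints"],o["force"],o["torque"],np.array(o["eef_rot"]).round(3))
p=[.5328,.1057,.177,.2174]
im=ctrl.snapshot("wrist"); 
X=tips(p,.12)
print(proj("wrist",X[[0]]),proj("wrist",[[.5328,.1057,.145]]), ctrl.spot_point("axle","wrist")[:1],ctrl.spot_point("spoke","wrist")[:2])
for q in proj("wrist",X): cv2.circle(im,tuple(int(v) for v in np.clip(q,-999,999)),5,(0,0,255),1)
cv2.imwrite("pics/w1.png",im)
E
```

```text
2.2333 [0.53592377 0.08566059 0.32967652] [-0.18940598  0.19120847 -0.02077167  1.70289231  0.00304458  1.24779363
 -0.03267478] [-0.09597849  0.86359025 -0.06914981] [-0.07369437  0.02693048  0.01463602] [[-0.177  0.984 -0.   ]
 [ 0.984  0.177  0.001]
 [ 0.001 -0.    -1.   ]]
[[325.75739133 256.22572246]] [[325.4067054  191.65332421]] [] [{'pixel': [324.7, 241.2], 'p': 0.82}]
```

View pics/w1.png

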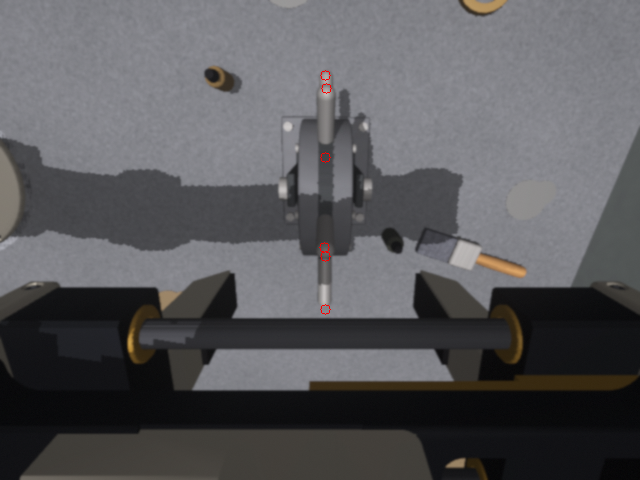

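The wrist view agrees with the fit: the projected spoke tips fall along column 325, which is the drum's mid-plane. I'll descend over the top spoke and close.

```bash
python3 -c "
from h import *
print(to((.5366,.0845,.2237),.177))"
```

```text
(array([ -2.2,   0.5, 106.1]), np.float64(0.003))
```

Call:
{"fn": "move_arm", "kwargs": {"rows": [[[-1, 0, 30], 0], [[-2, 0.5, 60], 0], [[-2, 0.5, 85], 0], [[-2, 0.5, 100], 0], [[-2, 0.5, 106], 0], [[-2, 0.5, 106], 0], [[-2, 0.5, 106], 0]]}}

```text
time_s: 2.97
position: [0.5368, 0.0856, 0.2245]
eef_rot: [[-0.181, 0.984, 0.0], [0.984, 0.181, 0.001], [0.001, 0.001, -1.0]]
force: [-0.1, -0.1, 0.4]
finger_gap: 1.001
```

Call:
{"fn": "move_arm", "kwargs": {"rows": [[[0, 0, 0], 0], [[0, 0, 0], 0], [[0, 0, 0], 0], [[0, 0, 0], 0], [[0, 0, 0], 0], [[0, 0, 0], 0], [[0, 0, 0], 0], [[0, 0, 0], 0]], "hand": -1, "squeeze": 30}}

```text
time_s: 3.63
position: [0.5368, 0.0856, 0.2245]
eef_rot: [[-0.181, 0.984, 0.0], [0.984, 0.181, 0.001], [0.001, 0.001, -1.0]]
force: [0.1, -0.4, -0.1]
finger_gap: 0.468
```

```bash
python3 - <<'E'
from h import *
o=ctrl.get_obs(); print(o["time_s"],o["position"],o["force"],o["torque"],o["finger_gap"],np.array(o["eef_rot"]).round(3))
cv2.imwrite("pics/w2.png",ctrl.snapshot("wrist"))
E
```

```text
3.6333 [0.53681832 0.08560799 0.2244734 ] [ 0.12433812 -0.38673379 -0.14266677] [-0.16020254  0.01459038  0.05864311] 0.4677596355566077 [[-0.181  0.984  0.   ]
 [ 0.984  0.181  0.001]
 [ 0.001  0.001 -1.   ]]
```

View pics/w2.png

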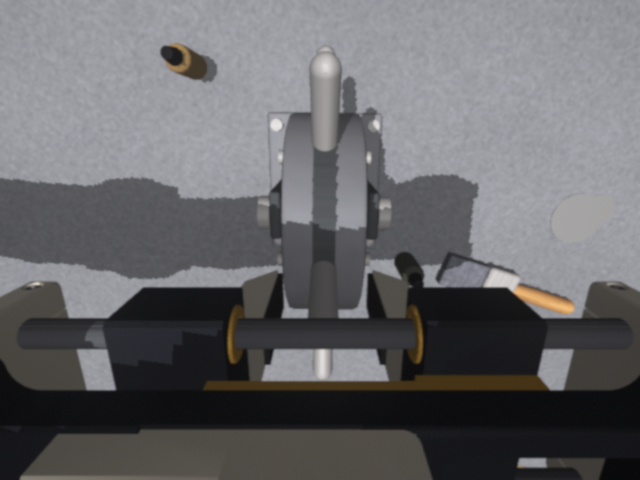

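Fingers straddle the spoke at column 325 and are still closing.

Call:
{"fn": "move_arm", "kwargs": {"rows": [[[0, 0, 0], 0], [[0, 0, 0], 0], [[0, 0, 0], 0], [[0, 0, 0], 0], [[0, 0, 0], 0], [[0, 0, 0], 0], [[0, 0, 0], 0], [[0, 0, 0], 0]]}}

```text
time_s: 4.35
position: [0.5361, 0.0854, 0.2243]
eef_rot: [[-0.181, 0.984, -0.001], [0.984, 0.181, 0.001], [0.001, -0.001, -1.0]]
force: [-4.9, -0.8, 3.8]
finger_gap: 0.144
```

```bash
cat >> h.py <<'E'
C=np.array([.5328,.1057,.145]); YAW=.177
AX=np.array([np.cos(YAW),np.sin(YAW),0]); AY=np.array([-AX[1],AX[0],0]); AZ=np.array([0,0,1.])
def tcp(th,r=.1): return C+r*(-np.sin(th)*AY+np.cos(th)*AZ)-np.array([0,0,.019])
def grip():
    o=ctrl.get_obs(); v=np.array(o["position"])+[0,0,.019]-C
    th=np.arctan2(-v@AY,v@AZ); f=np.array(o["force"]);m=np.array(o["torque"])
    # torque robot gives the drum about axle
    P=np.array(o["position"])-C
    print("t %.2f th %.3f r %.4f off %.4f gap %.3f f_y %.2f f_z %.2f f_x %.2f m_x %.3f |qd| %.2f"%(o["time_s"],th,np.hypot(v@AY,v@AZ),v@AX,o["finger_gap"],f@AY,f[2],f@AX,m@AX,np.abs(o["qd"]).max()),
     "T(pinch) %.3f T(tcp) %.3f +m %.3f"%(-np.cross(v,f)@AX,-np.cross(P,f)@AX,-(np.cross(P,f)+m)@AX))
    return th
def arc(ths,r=.1):
    for t in ths: print(round(float(t),3),to(tcp(t,r),YAW))
E
python3 -c "
from h import *
grip(); th=.2; arc(th+np.arange(1,13)*.04)"
```

```text
t 4.35 th 0.206 r 0.1004 off -0.0003 gap 0.144 f_y 0.05 f_z 3.77 f_x -4.93 m_x -0.051 |qd| 0.00 T(pinch) 0.082 T(tcp) 0.081 +m 0.133
0.24 (array([-3.2,  0.3,  1.2]), np.float64(0.005))
0.28 (array([-7.1,  0.3,  2.2]), np.float64(0.005))
0.32 (array([-10.9,   0.3,   3.4]), np.float64(0.005))
0.36 (array([-14.7,   0.3,   4.7]), np.float64(0.005))
0.4 (array([-18.4,   0.3,   6.2]), np.float64(0.005))
0.44 (array([-22.1,   0.3,   7.8]), np.float64(0.005))
0.48 (array([-25.7,   0.2,   9.6]), np.float64(0.005))
0.52 (array([-29.2,   0.2,  11.5]), np.float64(0.005))
0.56 (array([-32.6,   0.2,  13.6]), np.float64(0.005))
0.6 (array([-35.9,   0.2,  15.7]), np.float64(0.005))
0.64 (array([-39.2,   0.2,  18.1]), np.float64(0.005))
0.68 (array([-42.4,   0.2,  20.5]), np.float64(0.005))
```

Call:
{"fn": "move_arm", "kwargs": {"rows": [[[-3.2, 0.2, 1.2], 0.004], [[-7.1, 0.2, 2.2], 0.004], [[-10.9, 0.2, 3.4], 0.004], [[-14.7, 0.2, 4.7], 0.004], [[-18.4, 0.2, 6.2], 0.004], [[-22.1, 0.2, 7.8], 0.004]]}}

```text
time_s: 4.85
position: [0.5396, 0.0652, 0.2171]
eef_rot: [[-0.177, 0.984, -0.002], [0.984, 0.177, 0.003], [0.003, -0.001, -1.0]]
force: [-7.8, 1.3, 6.7]
finger_gap: 0.148
```

```bash
python3 -c "
from h import *
th=grip(); arc(th+np.arange(1,7)*.04)"
```

```text
t 4.85 th 0.424 r 0.1000 off -0.0004 gap 0.148 f_y 2.68 f_z 6.73 f_x -7.49 m_x 0.979 |qd| 0.09 T(pinch) 0.521 T(tcp) 0.470 +m -0.509
0.464 (array([-3.6,  0.4,  1.7]), np.float64(0.001))
0.504 (array([-7.2,  0.4,  3.5]), np.float64(0.001))
0.544 (array([-10.6,   0.4,   5.5]), np.float64(0.001))
0.584 (array([-14. ,   0.4,   7.6]), np.float64(0.001))
0.624 (array([-17.3,   0.4,   9.9]), np.float64(0.001))
0.664 (array([-20.5,   0.4,  12.3]), np.float64(0.001))
```

Call:
{"fn": "move_arm", "kwargs": {"rows": [[[-3.6, 0.3, 1.7], 0], [[-7.2, 0.3, 3.5], 0], [[-10.6, 0.3, 5.5], 0], [[-14, 0.3, 7.6], 0], [[-17.3, 0.3, 9.9], 0], [[-20.5, 0.3, 12.3], 0]]}}

```text
time_s: 5.35
position: [0.543, 0.0453, 0.2051]
eef_rot: [[-0.178, 0.984, -0.003], [0.984, 0.178, 0.003], [0.004, -0.002, -1.0]]
force: [-6.5, -0.2, 6.5]
finger_gap: 0.149
```

```bash
python3 -c "
from h import *
th=grip(); arc(th+np.arange(1,5)*.04);print('back'); arc(th-np.arange(1,7)*.04)"
```

```text
t 5.35 th 0.659 r 0.1000 off -0.0006 gap 0.149 f_y 1.00 f_z 6.51 f_x -6.44 m_x 0.402 |qd| 0.08 T(pinch) 0.478 T(tcp) 0.459 +m 0.056
0.699 (array([-3.1,  0.6,  2.5]), np.float64(0.002))
0.739 (array([-6.1,  0.6,  5.1]), np.float64(0.002))
0.779 (array([-9. ,  0.6,  7.9]), np.float64(0.002))
0.819 (array([-11.8,   0.6,  10.7]), np.float64(0.002))
back
0.619 (array([ 3.2,  0.6, -2.3]), np.float64(0.002))
0.579 (array([ 6.6,  0.6, -4.6]), np.float64(0.002))
0.539 (array([10. ,  0.6, -6.7]), np.float64(0.002))
0.499 (array([13.4,  0.6, -8.7]), np.float64(0.002))
0.459 (array([ 17. ,   0.6, -10.5]), np.float64(0.002))
0.419 (array([ 20.6,   0.6, -12.2]), np.float64(0.002))
```

Call:
{"fn": "move_arm", "kwargs": {"rows": [[[3.2, 0.6, -2.3], 0], [[6.6, 0.6, -4.6], 0], [[10, 0.6, -6.7], 0], [[13.4, 0.6, -8.7], 0], [[17, 0.6, -10.5], 0], [[20.6, 0.6, -12.2], 0]]}}

```text
time_s: 5.85
position: [0.5397, 0.0641, 0.2165]
eef_rot: [[-0.177, 0.984, -0.004], [0.984, 0.177, 0.001], [0.001, -0.004, -1.0]]
force: [0.5, -5.4, -9.4]
finger_gap: 0.147
```

```bash
python3 -c "
from h import *
th=grip();arc(th-np.arange(1,7)*.04)"
```

```text
t 5.85 th 0.436 r 0.0998 off -0.0005 gap 0.147 f_y -5.41 f_z -9.44 f_x -0.48 m_x -1.594 |qd| 0.09 T(pinch) -0.887 T(tcp) -0.785 +m 0.809
0.396 (array([ 3.6,  0.5, -1.8]), np.float64(0.001))
0.356 (array([ 7.3,  0.5, -3.2]), np.float64(0.001))
0.316 (array([11.1,  0.5, -4.6]), np.float64(0.001))
0.276 (array([14.9,  0.5, -5.7]), np.float64(0.001))
0.236 (array([18.8,  0.5, -6.7]), np.float64(0.001))
0.196 (array([22.7,  0.5, -7.6]), np.float64(0.001))
```

Call:
{"fn": "move_arm", "kwargs": {"rows": [[[3.6, 0.5, -1.8], 0], [[7.3, 0.5, -3.2], 0], [[11.1, 0.5, -4.6], 0], [[14.9, 0.5, -5.7], 0], [[18.8, 0.5, -6.7], 0], [[22.7, 0.5, -7.6], 0]]}}

```text
time_s: 6.35
position: [0.5362, 0.0843, 0.2236]
eef_rot: [[-0.175, 0.985, -0.004], [0.985, 0.175, -0.003], [-0.002, -0.005, -1.0]]
force: [0.1, -7.5, -4.7]
finger_gap: 0.145
```

```bash
python3 -c "
from h import *
th=grip();arc(th-np.arange(1,7)*.04)"
```

```text
t 6.35 th 0.218 r 0.1000 off -0.0005 gap 0.145 f_y -7.37 f_z -4.75 f_x -1.25 m_x -1.885 |qd| 0.09 T(pinch) -0.822 T(tcp) -0.682 +m 1.202
0.178 (array([ 3.9,  0.4, -0.8]), np.float64(-0.001))
0.138 (array([ 7.9,  0.4, -1.4]), np.float64(-0.001))
0.098 (array([11.8,  0.4, -1.9]), np.float64(-0.001))
0.058 (array([15.8,  0.4, -2.2]), np.float64(-0.001))
0.018 (array([19.8,  0.4, -2.4]), np.float64(-0.001))
-0.022 (array([23.8,  0.4, -2.4]), np.float64(-0.001))
```

Call:
{"fn": "move_arm", "kwargs": {"rows": [[[3.9, 0.4, -0.8], 0], [[7.9, 0.4, -1.4], 0], [[11.8, 0.4, -1.9], 0], [[15.8, 0.4, -2.2], 0], [[19.8, 0.4, -2.4], 0], [[23.8, 0.4, -2.4], 0]]}}

```text
time_s: 6.85
position: [0.5326, 0.1053, 0.2265]
eef_rot: [[-0.174, 0.985, -0.004], [0.985, 0.174, -0.006], [-0.005, -0.005, -1.0]]
force: [-2.5, -8.0, 2.4]
finger_gap: 0.142
```

```bash
python3 -c "
from h import *
th=grip();arc(th-np.arange(1,7)*.04)"
```

```text
t 6.85 th 0.003 r 0.1005 off -0.0003 gap 0.142 f_y -7.43 f_z 2.43 f_x -3.84 m_x -2.042 |qd| 0.10 T(pinch) -0.746 T(tcp) -0.605 +m 1.437
-0.037 (array([4. , 0.3, 0.6]), np.float64(-0.003))
-0.077 (array([8. , 0.3, 0.8]), np.float64(-0.003))
-0.117 (array([12. ,  0.3,  1.1]), np.float64(-0.003))
-0.157 (array([15.9,  0.3,  1.6]), np.float64(-0.003))
-0.197 (array([19.9,  0.3,  2.3]), np.float64(-0.003))
-0.237 (array([23.8,  0.3,  3.2]), np.float64(-0.003))
```

Call:
{"fn": "move_arm", "kwargs": {"rows": [[[4, 0.3, 0.6], 0], [[8, 0.3, 0.8], 0], [[12, 0.3, 1.1], 0], [[15.9, 0.3, 1.6], 0], [[19.9, 0.3, 2.3], 0], [[23.8, 0.3, 3.2], 0]]}}

```text
time_s: 7.35
position: [0.5288, 0.1273, 0.2249]
eef_rot: [[-0.173, 0.985, -0.004], [0.985, 0.172, -0.009], [-0.008, -0.005, -1.0]]
force: [-6.6, -6.8, 9.6]
finger_gap: 0.146
```

```bash
python3 -c "
from h import *
th=grip();arc(th-np.arange(1,7)*.04)"
```

```text
t 7.35 th -0.218 r 0.1013 off -0.0002 gap 0.146 f_y -5.56 f_z 9.65 f_x -7.72 m_x -1.675 |qd| 0.09 T(pinch) -0.761 T(tcp) -0.656 +m 1.020
-0.258 (array([3.6, 0.2, 2.2]), np.float64(-0.004))
-0.298 (array([7.5, 0.2, 3.3]), np.float64(-0.004))
-0.338 (array([11.3,  0.2,  4.5]), np.float64(-0.004))
-0.378 (array([15. ,  0.1,  5.9]), np.float64(-0.004))
-0.418 (array([18.7,  0.1,  7.4]), np.float64(-0.004))
-0.458 (array([22.4,  0.1,  9.1]), np.float64(-0.004))
```

Call:
{"fn": "move_arm", "kwargs": {"rows": [[[3.8, 0.2, 1.4], 0], [[7.7, 0.2, 2.4], 0], [[11.5, 0.2, 3.6], 0], [[15.3, 0.1, 5], 0], [[19, 0.1, 6.5], 0], [[22.7, 0.1, 8.2], 0]]}}

```text
time_s: 7.85
position: [0.5247, 0.1508, 0.2185]
eef_rot: [[-0.173, 0.985, -0.003], [0.985, 0.173, -0.008], [-0.007, -0.005, -1.0]]
force: [-6.9, -2.3, 10.8]
finger_gap: 0.133
```

```bash
python3 -c "
from h import *
th=grip();arc(th-np.arange(1,7)*.04,.101)"
```

```text
t 7.85 th -0.460 r 0.1032 off -0.0000 gap 0.133 f_y -1.02 f_z 10.79 f_x -7.24 m_x -0.364 |qd| 0.09 T(pinch) -0.589 T(tcp) -0.570 +m -0.205
-0.5 (array([2.6, 0.1, 3.8]), np.float64(-0.003))
-0.54 (array([6.2, 0.1, 5.8]), np.float64(-0.003))
-0.58 (array([9.6, 0.1, 7.9]), np.float64(-0.003))
-0.62 (array([12.9,  0.1, 10.2]), np.float64(-0.003))
-0.66 (array([16.2,  0.1, 12.6]), np.float64(-0.003))
-0.7 (array([19.4,  0.1, 15.1]), np.float64(-0.003))
```

Call:
{"fn": "move_arm", "kwargs": {"rows": [[[3.4, 0, 2.4], 0], [[6.9, 0, 4.4], 0], [[10.3, 0, 6.5], 0], [[13.6, 0, 8.8], 0], [[16.9, 0, 11.2], 0], [[20, 0, 13.7], 0]]}}

```text
time_s: 8.35
position: [0.5208, 0.1735, 0.2065]
eef_rot: [[-0.175, 0.985, -0.002], [0.985, 0.175, -0.005], [-0.005, -0.003, -1.0]]
force: [-6.0, 1.7, 8.0]
finger_gap: 0.137
```

```bash
python3 -c "
from h import *
th=grip();arc(th+np.arange(1,7)*.04,.102)"
```

```text
t 8.35 th -0.708 r 0.1060 off 0.0001 gap 0.137 f_y 2.71 f_z 7.96 f_x -5.58 m_x 0.246 |qd| 0.07 T(pinch) -0.330 T(tcp) -0.382 +m -0.628
-0.668 (array([-5.7, -0.1,  0.5]), np.float64(-0.001))
-0.628 (array([-9. , -0.1, -2. ]), np.float64(-0.001))
-0.588 (array([-12.4,  -0.1,  -4.3]), np.float64(-0.001))
-0.548 (array([-15.8,  -0.1,  -6.5]), np.float64(-0.001))
-0.508 (array([-19.3,  -0.1,  -8.5]), np.float64(-0.001))
-0.468 (array([-23. ,  -0.1, -10.4]), np.float64(-0.001))
```

```bash
python3 -c "
from h import *
th=grip();arc(th+np.arange(1,7)*.04,.1045)"
```

```text
t 8.35 th -0.708 r 0.1060 off 0.0001 gap 0.137 f_y 2.71 f_z 7.96 f_x -5.58 m_x 0.246 |qd| 0.07 T(pinch) -0.330 T(tcp) -0.382 +m -0.628
-0.668 (array([-4.2, -0.1, -1.5]), np.float64(-0.001))
-0.628 (array([-7.5, -0.1, -4. ]), np.float64(-0.001))
-0.588 (array([-11. ,  -0.1,  -6.4]), np.float64(-0.001))
-0.548 (array([-14.5,  -0.1,  -8.6]), np.float64(-0.001))
-0.508 (array([-18.1,  -0.1, -10.7]), np.float64(-0.001))
-0.468 (array([-21.8,  -0.1, -12.6]), np.float64(-0.001))
```

Call:
{"fn": "move_arm", "kwargs": {"rows": [[[-4.2, 0, -1.5], 0], [[-7.5, 0, -4], 0], [[-11, 0, -6.4], 0], [[-14.5, 0, -8.6], 0], [[-18.1, 0, -10.7], 0], [[-21.8, 0, -12.6], 0]]}}

```text
time_s: 8.85
position: [0.5245, 0.1514, 0.2186]
eef_rot: [[-0.175, 0.985, -0.003], [0.985, 0.175, -0.005], [-0.005, -0.004, -1.0]]
force: [2.2, 0.6, -14.1]
finger_gap: 0.135
```

```bash
python3 -c "
from h import *
th=grip();arc(th+np.arange(1,7)*.04,.1035)"
```

```text
t 8.85 th -0.465 r 0.1036 off -0.0002 gap 0.135 f_y 0.24 f_z -14.05 f_x 2.29 m_x 0.373 |qd| 0.09 T(pinch) 0.675 T(tcp) 0.671 +m 0.298
-0.425 (array([-3.8,  0.2, -1.7]), np.float64(-0.001))
-0.385 (array([-7.6,  0.2, -3.3]), np.float64(-0.001))
-0.345 (array([-11.5,   0.2,  -4.8]), np.float64(-0.001))
-0.305 (array([-15.4,   0.2,  -6.1]), np.float64(-0.001))
-0.265 (array([-19.4,   0.2,  -7.2]), np.float64(-0.001))
-0.225 (array([-23.4,   0.2,  -8.2]), np.float64(-0.001))
```

Call:
{"fn": "move_arm", "kwargs": {"rows": [[[-3.8, 0.1, -1.7], 0], [[-7.6, 0.1, -3.3], 0], [[-11.5, 0.1, -4.8], 0], [[-15.4, 0.1, -6.1], 0], [[-19.4, 0.1, -7.2], 0], [[-23.4, 0.1, -8.2], 0]]}}

```text
time_s: 9.35
position: [0.5284, 0.1284, 0.2262]
eef_rot: [[-0.175, 0.985, -0.004], [0.985, 0.175, -0.005], [-0.004, -0.005, -1.0]]
force: [4.5, 3.7, -20.4]
finger_gap: 0.143
```

```bash
python3 -c "
from h import *
th=grip();arc(th+np.arange(1,7)*.04,.1025)"
```

```text
t 9.35 th -0.226 r 0.1028 off -0.0003 gap 0.143 f_y 2.82 f_z -20.39 f_x 5.05 m_x 1.010 |qd| 0.09 T(pinch) 0.753 T(tcp) 0.700 +m -0.310
-0.186 (array([-4.1,  0.3, -0.5]), np.float64(-0.001))
-0.146 (array([-8.1,  0.3, -1.2]), np.float64(-0.001))
-0.106 (array([-12.2,   0.3,  -1.7]), np.float64(-0.001))
-0.066 (array([-16.3,   0.3,  -2. ]), np.float64(-0.001))
-0.026 (array([-20.4,   0.3,  -2.2]), np.float64(-0.001))
0.014 (array([-24.5,   0.3,  -2.2]), np.float64(-0.001))
```

Call:
{"fn": "move_arm", "kwargs": {"rows": [[[-4, 0.2, 0.6], 0], [[-8, 0.2, 0.3], 0], [[-12, 0.2, 0], 0], [[-16, 0.2, -0.3], 0], [[-20, 0.2, -0.5], 0], [[-24, 0.2, -0.6], 0]]}}

```text
time_s: 9.85
position: [0.5322, 0.1068, 0.2278]
eef_rot: [[-0.177, 0.984, -0.005], [0.984, 0.177, -0.002], [-0.001, -0.005, -1.0]]
force: [-2.8, 6.5, -10.9]
finger_gap: 0.148
```

```bash
python3 -c "
from h import *
th=grip();arc(th+np.arange(1,7)*.04,.1005)"
```

```text
t 9.85 th -0.012 r 0.1019 off -0.0004 gap 0.148 f_y 6.91 f_z -10.85 f_x -1.60 m_x 1.802 |qd| 0.10 T(pinch) 0.717 T(tcp) 0.585 +m -1.216
0.028 (array([-4. ,  0.4,  1.4]), np.float64(0.001))
0.068 (array([-8. ,  0.4,  1.6]), np.float64(0.001))
0.108 (array([-12.1,   0.4,   2. ]), np.float64(0.001))
0.148 (array([-16. ,   0.4,   2.5]), np.float64(0.001))
0.188 (array([-20. ,   0.4,   3.1]), np.float64(0.001))
0.228 (array([-23.9,   0.4,   4. ]), np.float64(0.001))
```

Call:
{"fn": "move_arm", "kwargs": {"rows": [[[-4, 0.3, 0.6], 0], [[-8, 0.3, 0.9], 0], [[-12, 0.3, 1.4], 0], [[-16, 0.3, 2], 0], [[-20, 0.3, 2.8], 0], [[-23.9, 0.3, 3.8], 0]]}}

```text
time_s: 10.35
position: [0.5359, 0.0855, 0.2255]
eef_rot: [[-0.179, 0.984, -0.005], [0.984, 0.179, 0.001], [0.001, -0.005, -1.0]]
force: [-4.0, 6.0, -4.1]
finger_gap: 0.144
```

```bash
python3 -c "
from h import *
th=grip();arc(th+np.arange(1,7)*.04,.1005)"
```

```text
t 10.35 th 0.202 r 0.1015 off -0.0005 gap 0.144 f_y 6.59 f_z -4.06 f_x -2.87 m_x 1.766 |qd| 0.09 T(pinch) 0.573 T(tcp) 0.448 +m -1.318
0.242 (array([-3.7,  0.5,  1.9]), np.float64(0.003))
0.282 (array([-7.6,  0.5,  2.9]), np.float64(0.003))
0.322 (array([-11.4,   0.5,   4.1]), np.float64(0.003))
0.362 (array([-15.2,   0.5,   5.5]), np.float64(0.003))
0.402 (array([-19. ,   0.5,   7. ]), np.float64(0.003))
0.442 (array([-22.6,   0.5,   8.6]), np.float64(0.003))
```

Averages of forward and backward torque change sign near th ≈ -0.15 with a rising slope, so the ballast is near the top and the drum needs about half a turn. I'll carry on in + with regrasps.

```bash
python3 -c "
from h import *
arc(np.arange(.27,.72,.07),.1008)"
```

```text
0.27 (array([-6.5,  0.5,  2.3]), np.float64(0.003))
0.34 (array([-13.2,   0.5,   4.4]), np.float64(0.003))
0.41 (array([-19.8,   0.5,   7. ]), np.float64(0.003))
0.48 (array([-26.2,   0.5,  10. ]), np.float64(0.003))
0.55 (array([-32.3,   0.5,  13.5]), np.float64(0.003))
0.62 (array([-38.2,   0.5,  17.4]), np.float64(0.003))
0.69 (array([-43.8,   0.5,  21.7]), np.float64(0.003))
```

Call:
{"fn": "move_arm", "kwargs": {"rows": [[[-6.5, 0.4, 2], 0], [[-13.2, 0.4, 4.2], 0], [[-19.8, 0.4, 6.8], 0], [[-26.2, 0.4, 9.9], 0], [[-32.3, 0.4, 13.4], 0], [[-38.2, 0.4, 17.4], 0], [[-43.8, 0.4, 21.7], 0]]}}

```text
time_s: 10.93
position: [0.5434, 0.0432, 0.2059]
eef_rot: [[-0.179, 0.984, -0.006], [0.984, 0.179, 0.002], [0.003, -0.006, -1.0]]
force: [-7.0, 4.0, 1.6]
finger_gap: 0.146
```

```bash
python3 -c "
from h import *
grip()"
```

```text
t 10.93 th 0.671 r 0.1020 off -0.0006 gap 0.146 f_y 5.21 f_z 1.59 f_x -6.15 m_x 1.202 |qd| 0.13 T(pinch) 0.517 T(tcp) 0.418 +m -0.784
```

Call:
{"fn": "move_arm", "kwargs": {"rows": [[[0, 0, 0], 0], [[0, 0, 0], 0], [[0, 0, 0], 0], [[0, 0, 0], 0], [[0, 0, 0], 0]], "hand": 0.2}}

```text
time_s: 11.35
position: [0.5441, 0.043, 0.2069]
eef_rot: [[-0.179, 0.984, -0.004], [0.984, 0.179, 0.002], [0.002, -0.004, -1.0]]
force: [0.7, -0.4, 0.1]
finger_gap: 0.455
```

```bash
python3 -c "
from h import *
th=grip(); print(to(tcp(th-np.pi/3,.1)),to([*tcp(th-np.pi/3)[:2],.28]))"
```

```text
t 11.35 th 0.667 r 0.1029 off 0.0001 gap 0.455 f_y -0.47 f_z 0.05 f_x 0.60 m_x -0.109 |qd| 0.01 T(pinch) -0.034 T(tcp) -0.026 +m 0.083
(array([100.8,   0.2, -11.7]), 0) (array([ 1.01e+02, -1.00e-01, -7.29e+01]), 0)
```

Call:
{"fn": "move_arm", "kwargs": {"rows": [[[0, 0, -35], 0], [[5, 0, -70], 0], [[35, 0, -75], 0], [[70, 0, -75], 0], [[95, 0, -75], 0], [[101, 0, -75], 0], [[101, 0, -75], 0]]}}

```text
time_s: 11.93
position: [0.5257, 0.1453, 0.2824]
eef_rot: [[-0.184, 0.983, -0.004], [0.983, 0.184, 0.002], [0.003, -0.003, -1.0]]
force: [-0.2, 0.1, -0.4]
finger_gap: 0.604
```

```bash
cat > look.py <<'E'
import sys
from fit import *
from h import C
o=ctrl.get_obs(); im=ctrl.snapshot("wrist"); th=float(sys.argv[1])
print(o["time_s"],o["position"])
for r,c in((.12,(0,0,255)),(.075,(0,255,0))):
    for q in proj("wrist",tips([C[0],C[1],.177,th],r)): cv2.circle(im,tuple(int(v) for v in np.clip(q,-999,999)),5,c,1)
s=ctrl.spot_point("spoke","wrist")[:3]; print(s)
cv2.imwrite(sys.argv[2],im)
E
python3 look.py .667 pics/w3.png
```

```text
11.9333 [0.52568157 0.14530307 0.28241787]
[{'pixel': [322.6, 376.3], 'p': 0.86}]
```

View pics/w3.png

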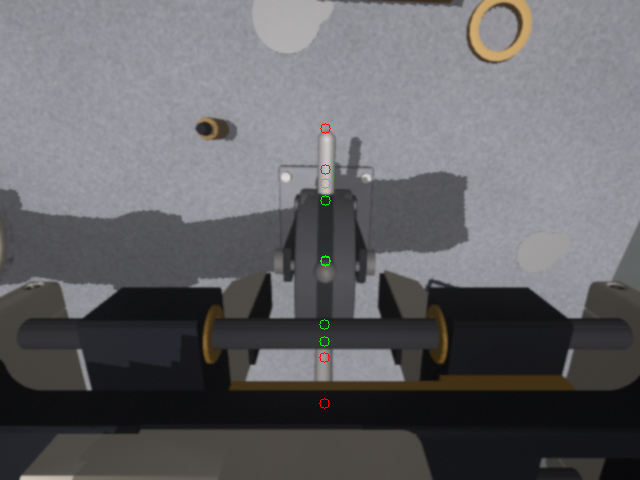

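```bash
python3 -c "
from fit import *
from h import C
for th in np.arange(.62,.78,.02): print(round(th,2),[proj('wrist',tips([C[0],C[1],.177,th],r))[[5,4],1].round(1).tolist() for r in (.113,.12)], proj('wrist',tips([C[0],C[1],.177,th],.1))[0].round(1))
"
```

```text
0.62 [[249.5, 134.5], [248.5, 125.5]] [324.8 371. ]
0.64 [[253.2, 134.9], [252.6, 125.8]] [324.8 371.7]
0.66 [[257.0, 135.3], [256.7, 126.1]] [324.8 372.4]
0.68 [[260.8, 135.8], [260.9, 126.6]] [324.8 373. ]
0.7 [[264.5, 136.3], [265.0, 127.1]] [324.8 373.5]
0.72 [[268.3, 136.9], [269.2, 127.7]] [324.8 374. ]
0.74 [[272.1, 137.6], [273.3, 128.3]] [324.8 374.4]
0.76 [[275.8, 138.3], [277.5, 129.0]] [324.8 374.7]
0.78 [[279.6, 139.1], [281.6, 129.8]] [324.8 375. ]
```

```bash
python3 -c "
import cv2
from h import *
im=ctrl.snapshot('wrist'); cv2.imwrite('pics/w3r.png',im)
z=cv2.convertScaleAbs(cv2.resize(im[110:300,260:390],None,fx=4,fy=3.1,interpolation=cv2.INTER_CUBIC),alpha=1.7)
cv2.imwrite('pics/w3z.png',z)"
```

```text
(no output)
```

View pics/w3z.png

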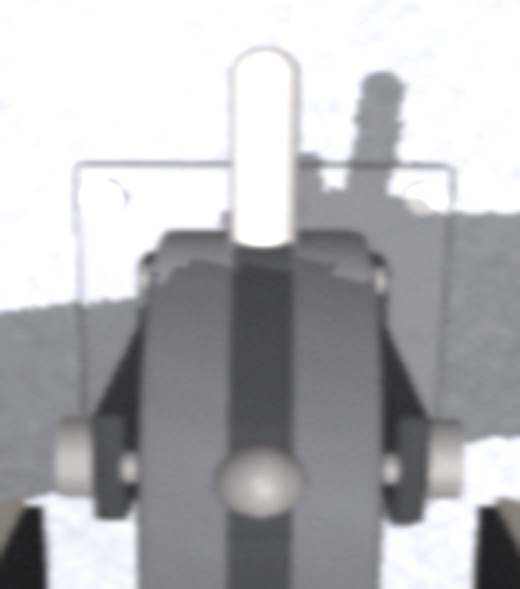

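```bash
python3 -c "
from h import *
print(proj('wrist',[C-.048*AX,C+.048*AX]), proj('wrist',[C*[1,1,0]+[0,0,.012]+.075*AY+s*AX*.06 for s in(-1,1)]))
print(to(tcp(.70-np.pi/3,.102),YAW))
"
```

```text
[[273.93724538 258.67972904]
 [376.63563727 258.90845322]] [[277.43941609 163.73077369]
 [373.62112471 163.87824799]]
(array([-0.7,  0.1, 60.1]), np.float64(0.001))
```

C checks out to within 1 px: axle stubs at row 258, plate edge at row 163. The next spoke's tip is at (325,266), so th0 ≈ 0.70. I'll grip that spoke.

Call:
{"fn": "move_arm", "kwargs": {"rows": [[[-1, 0, 25], 0], [[-1, 0, 48], 0], [[-1, 0, 60], 0], [[-1, 0, 60], 0], [[-1, 0, 60], 0]]}}

```text
time_s: 12.5
position: [0.5267, 0.1378, 0.2216]
eef_rot: [[-0.175, 0.985, -0.006], [0.985, 0.175, -0.001], [0.0, -0.006, -1.0]]
force: [0.5, 0.5, -0.3]
finger_gap: 0.603
```

Call:
{"fn": "move_arm", "kwargs": {"rows": [[[0, 0, 0], 0], [[0, 0, 0], 0], [[0, 0, 0], 0], [[0, 0, 0], 0], [[0, 0, 0], 0], [[0, 0, 0], 0], [[0, 0, 0], 0], [[0, 0, 0], 0], [[0, 0, 0], 0], [[0, 0, 0], 0]], "hand": -1, "squeeze": 30}}

```text
time_s: 13.33
position: [0.5269, 0.1379, 0.2218]
eef_rot: [[-0.175, 0.985, -0.005], [0.985, 0.175, -0.0], [0.0, -0.005, -1.0]]
force: [0.5, -0.1, 1.3]
finger_gap: 0.145
```

```bash
python3 -c "
from h import *
th=grip(); arc(th+np.arange(1,16)*.07,.102)"
```

```text
t 13.33 th -0.330 r 0.1012 off -0.0002 gap 0.145 f_y -0.15 f_z 1.27 f_x 0.51 m_x -0.041 |qd| 0.00 T(pinch) -0.056 T(tcp) -0.053 +m -0.012
-0.26 (array([-6.6,  0.2, -2.8]), np.float64(-0.001))
-0.19 (array([-13.5,   0.2,  -4.4]), np.float64(-0.001))
-0.12 (array([-20.6,   0.2,  -5.5]), np.float64(-0.001))
-0.05 (array([-27.7,   0.2,  -6.1]), np.float64(-0.001))
0.02 (array([-34.8,   0.2,  -6.2]), np.float64(-0.001))
0.09 (array([-42. ,   0.2,  -5.8]), np.float64(-0.001))
0.16 (array([-49. ,   0.2,  -4.9]), np.float64(-0.001))
0.23 (array([-56.1,   0.2,  -3.6]), np.float64(-0.001))
0.3 (array([-62.9,   0.2,  -1.7]), np.float64(-0.001))
0.37 (array([-69.7,   0.3,   0.7]), np.float64(-0.001))
0.44 (array([-76.2,   0.3,   3.5]), np.float64(-0.001))
0.51 (array([-82.6,   0.3,   6.7]), np.float64(-0.001))
0.58 (array([-88.7,   0.3,  10.4]), np.float64(-0.001))
0.65 (array([-94.5,   0.3,  14.6]), np.float64(-0.001))
0.72 (array([-100.1,    0.4,   19.1]), np.float64(-0.001))
```

Call:
{"fn": "move_arm", "kwargs": {"rows": [[[-6.6, 0.2, -2.2], 0], [[-13.5, 0.2, -3.8], 0], [[-20.6, 0.2, -4.8], 0], [[-27.7, 0.2, -5.3], 0], [[-34.8, 0.2, -5.4], 0], [[-42, 0.2, -5], 0], [[-49, 0.2, -4.1], 0]]}}

```text
time_s: 13.92
position: [0.5354, 0.0888, 0.2262]
eef_rot: [[-0.175, 0.985, -0.006], [0.985, 0.175, -0.0], [0.001, -0.006, -1.0]]
force: [-4.1, 2.6, 2.3]
finger_gap: 0.146
```

```bash
python3 -c "
from h import *
th=grip(); arc(th+np.arange(1,9)*.07,.1015)"
```

```text
t 13.92 th 0.169 r 0.1017 off -0.0004 gap 0.146 f_y 3.26 f_z 2.31 f_x -3.63 m_x 1.061 |qd| 0.17 T(pinch) 0.367 T(tcp) 0.305 +m -0.757
0.239 (array([-6.9,  0.4,  1.6]), np.float64(-0.001))
0.309 (array([-13.8,   0.4,   3.5]), np.float64(-0.001))
0.379 (array([-20.5,   0.5,   5.9]), np.float64(-0.001))
0.449 (array([-27. ,   0.5,   8.8]), np.float64(-0.001))
0.519 (array([-33.3,   0.5,  12.1]), np.float64(-0.001))
0.589 (array([-39.3,   0.5,  15.8]), np.float64(-0.001))
0.659 (array([-45.1,   0.6,  20. ]), np.float64(-0.001))
0.729 (array([-50.5,   0.6,  24.5]), np.float64(-0.001))
```

Call:
{"fn": "move_arm", "kwargs": {"rows": [[[-6.9, 0.4, 1.6], 0], [[-13.8, 0.4, 3.5], 0], [[-20.5, 0.4, 5.9], 0], [[-27, 0.4, 8.8], 0], [[-33.3, 0.4, 12.1], 0], [[-39.3, 0.4, 15.8], 0], [[-45.1, 0.4, 20], 0], [[-49, 0.4, 23], 0]]}}

```text
time_s: 14.58
position: [0.5443, 0.0368, 0.2032]
eef_rot: [[-0.172, 0.985, -0.006], [0.985, 0.172, -0.004], [-0.002, -0.006, -1.0]]
force: [-4.1, -2.4, 5.8]
finger_gap: 0.14
```

```bash
python3 -c "
from h import *
th=grip()"
```

```text
t 14.58 th 0.735 r 0.1041 off -0.0008 gap 0.140 f_y -1.68 f_z 5.81 f_x -4.43 m_x -0.304 |qd| 0.08 T(pinch) 0.276 T(tcp) 0.308 +m 0.612
```

Call:
{"fn": "move_arm", "kwargs": {"rows": [[[0, 0, 0], 0], [[0, 0, 0], 0], [[0, 0, 0], 0], [[0, 0, 0], 0], [[0, 0, 0], 0]], "hand": 0.2}}

```text
time_s: 15.0
position: [0.5446, 0.0372, 0.2033]
eef_rot: [[-0.173, 0.985, -0.005], [0.985, 0.173, -0.004], [-0.003, -0.006, -1.0]]
force: [0.1, -0.6, -0.2]
finger_gap: 0.451
```

Call:
{"fn": "move_arm", "kwargs": {"rows": [[[0, 0, -35], 0], [[5, 0, -72], 0], [[35, 0, -77], 0], [[70, 0, -77], 0], [[95, 0, -77], 0], [[101, 0, -77], 0], [[101, 0, -77], 0]]}}

```text
time_s: 15.58
position: [0.5268, 0.1402, 0.2802]
eef_rot: [[-0.179, 0.984, -0.005], [0.984, 0.178, -0.003], [-0.002, -0.005, -1.0]]
force: [-0.1, -0.1, -0.6]
finger_gap: 0.601
```

```bash
python3 look.py 1.75 pics/w4.png; python3 -c "
from fit import *
from h import C
import cv2
for th in np.arange(.6,.78,.02): print(round(th,2),[proj('wrist',tips([C[0],C[1],.177,th],r))[[5],1].round(1).tolist() for r in (.113,.12)])
im=cv2.imread('pics/w4.png')
cv2.imwrite('pics/w4z.png',cv2.convertScaleAbs(cv2.resize(im[110:300,260:390],None,fx=4,fy=3.1,interpolation=cv2.INTER_CUBIC),alpha=1.7))"
```

```text
15.5833 [0.52679349 0.14020275 0.28018805]
[]
0.6 [[238.3], [236.7]]
0.62 [[242.1], [240.9]]
0.64 [[245.9], [245.1]]
0.66 [[249.7], [249.3]]
0.68 [[253.6], [253.5]]
0.7 [[257.4], [257.7]]
0.72 [[261.2], [261.9]]
0.74 [[265.1], [266.1]]
0.76 [[268.9], [270.4]]
0.78 [[272.7], [274.6]]
```

View pics/w4z.png

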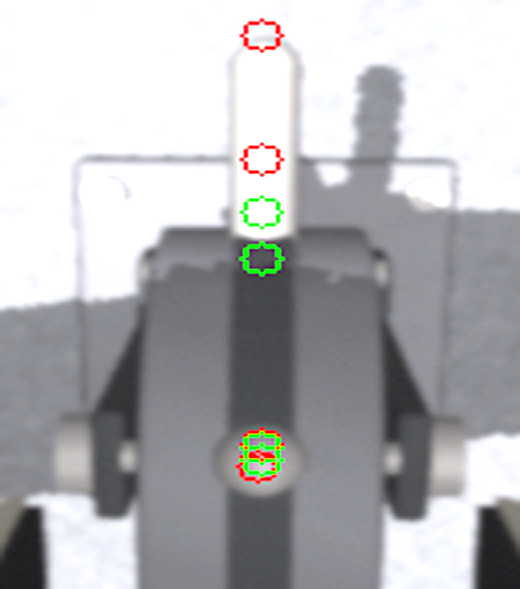

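Next spoke tip centre is at row 258, giving th0 ≈ 1.75; the spoke to grip sits at -0.34.

```bash
python3 -c "
from h import *
print(to(tcp(-.342,.101),YAW))
"
```

```text
(array([ 3.2, -0. , 58.8]), np.float64(-0.003))
```

Call:
{"fn": "move_arm", "kwargs": {"rows": [[[2, 0, 25], 0], [[3, 0, 48], 0], [[3, 0, 59], 0], [[3, 0, 59], 0], [[3, 0, 59], 0]]}}

```text
time_s: 16.1
position: [0.5269, 0.1374, 0.2207]
eef_rot: [[-0.171, 0.985, -0.006], [0.985, 0.171, -0.005], [-0.004, -0.007, -1.0]]
force: [0.8, 0.2, 0.5]
finger_gap: 0.601
```

Call:
{"fn": "move_arm", "kwargs": {"rows": [[[0, 0, 0], 0], [[0, 0, 0], 0], [[0, 0, 0], 0], [[0, 0, 0], 0], [[0, 0, 0], 0], [[0, 0, 0], 0], [[0, 0, 0], 0], [[0, 0, 0], 0], [[0, 0, 0], 0], [[0, 0, 0], 0]], "hand": -1, "squeeze": 30}}

```text
time_s: 16.93
position: [0.527, 0.1375, 0.2209]
eef_rot: [[-0.171, 0.985, -0.006], [0.985, 0.171, -0.005], [-0.004, -0.007, -1.0]]
force: [-2.0, 0.1, 1.1]
finger_gap: 0.144
```

```bash
python3 -c "
from h import *
th=grip(); arc(th+np.arange(1,9)*.07,.101)"
```

```text
t 16.93 th -0.329 r 0.1002 off -0.0001 gap 0.144 f_y 0.41 f_z 1.13 f_x -2.00 m_x -0.056 |qd| 0.00 T(pinch) 0.002 T(tcp) -0.005 +m 0.051
-0.259 (array([-6.5,  0.1, -2.8]), np.float64(-0.005))
-0.189 (array([-13.4,   0.2,  -4.3]), np.float64(-0.005))
-0.119 (array([-20.4,   0.2,  -5.3]), np.float64(-0.005))
-0.049 (array([-27.5,   0.2,  -5.9]), np.float64(-0.005))
0.021 (array([-34.5,   0.3,  -6. ]), np.float64(-0.005))
0.091 (array([-41.6,   0.3,  -5.5]), np.float64(-0.005))
0.161 (array([-48.6,   0.3,  -4.6]), np.float64(-0.005))
0.231 (array([-55.5,   0.4,  -3.2]), np.float64(-0.005))
```

Call:
{"fn": "move_arm", "kwargs": {"rows": [[[-6.5, 0.2, -2], 0], [[-13.4, 0.2, -3.5], 0], [[-20.4, 0.2, -4.5], 0], [[-27.5, 0.2, -5], 0], [[-34.5, 0.2, -5.2], 0], [[-41.6, 0.2, -4.7], 0], [[-48.6, 0.2, -3.8], 0]]}}

```text
time_s: 17.52
position: [0.5353, 0.0895, 0.2259]
eef_rot: [[-0.171, 0.985, -0.006], [0.985, 0.171, -0.004], [-0.003, -0.007, -1.0]]
force: [-4.8, 3.4, 6.4]
finger_gap: 0.142
```

```bash
python3 -c "
from h import *
th=grip(); arc(th+np.arange(1,9)*.07,.101)"
```

```text
t 17.52 th 0.163 r 0.1012 off -0.0004 gap 0.142 f_y 4.18 f_z 6.41 f_x -4.13 m_x 1.161 |qd| 0.16 T(pinch) 0.523 T(tcp) 0.443 +m -0.718
0.233 (array([-6.9,  0.5,  1.6]), np.float64(-0.005))
0.303 (array([-13.7,   0.5,   3.5]), np.float64(-0.005))
0.373 (array([-20.4,   0.6,   5.9]), np.float64(-0.005))
0.443 (array([-26.8,   0.6,   8.7]), np.float64(-0.005))
0.513 (array([-33.1,   0.7,  12. ]), np.float64(-0.005))
0.583 (array([-39.1,   0.7,  15.7]), np.float64(-0.005))
0.653 (array([-44.9,   0.8,  19.8]), np.float64(-0.005))
0.723 (array([-50.3,   0.8,  24.3]), np.float64(-0.005))
```

Call:
{"fn": "move_arm", "kwargs": {"rows": [[[-6.9, 0.4, 1.8], 0], [[-13.7, 0.4, 3.7], 0], [[-20.4, 0.4, 6.1], 0], [[-26.8, 0.4, 8.9], 0], [[-33.1, 0.4, 12.2], 0], [[-39.1, 0.4, 15.9], 0], [[-44.9, 0.4, 20], 0], [[-49, 0.4, 23.2], 0]]}}

```text
time_s: 18.18
position: [0.5444, 0.0359, 0.2043]
eef_rot: [[-0.167, 0.986, -0.005], [0.986, 0.167, -0.009], [-0.008, -0.007, -1.0]]
force: [-4.9, -5.4, 12.7]
finger_gap: 0.134
```

```bash
python3 -c "
from h import *
th=grip()"
```

```text
t 18.18 th 0.735 r 0.1056 off -0.0008 gap 0.134 f_y -4.43 f_z 12.70 f_x -5.74 m_x -0.848 |qd| 0.09 T(pinch) 0.551 T(tcp) 0.636 +m 1.484
```

Call:
{"fn": "move_arm", "kwargs": {"rows": [[[0, 0, 0], 0], [[0, 0, 0], 0], [[0, 0, 0], 0], [[0, 0, 0], 0], [[0, 0, 0], 0]], "hand": 0.2}}

```text
time_s: 18.6
position: [0.5444, 0.0361, 0.2042]
eef_rot: [[-0.168, 0.986, -0.006], [0.986, 0.168, -0.009], [-0.008, -0.007, -1.0]]
force: [0.3, -0.6, 0.7]
finger_gap: 0.447
```

Call:
{"fn": "move_arm", "kwargs": {"rows": [[[0, 0, -35], 0], [[5, 0, -72], 0], [[35, 0, -77], 0], [[70, 0, -77], 0], [[95, 0, -77], 0], [[101, 0, -77], 0], [[101, 0, -77], 0]]}}

```text
time_s: 19.18
position: [0.527, 0.1396, 0.2804]
eef_rot: [[-0.174, 0.985, -0.006], [0.985, 0.174, -0.008], [-0.007, -0.007, -1.0]]
force: [0.6, 0.4, -1.1]
finger_gap: 0.603
```

```bash
cat > ball.py <<'E'
import sys
from fit import *
from h import *
from scipy.optimize import brentq
im=ctrl.snapshot("wrist"); g=cv2.convertScaleAbs(im[110:300,260:390],alpha=1.7)
cv2.imwrite(sys.argv[1],cv2.resize(g,None,fx=4,fy=3.1,interpolation=cv2.INTER_CUBIC))
for row in (240,245,250,255,260,265,270,275):
    f=lambda t: proj('wrist',[C+.113*(-np.sin(t)*AY+np.cos(t)*AZ)])[0,1]-row
    print(row,round((row-110)*3.1),round(brentq(f,-.8,.3),3))
E
python3 ball.py pics/w5z.png
```

```text
240 403 -0.445
245 418 -0.418
250 434 -0.392
255 450 -0.366
260 465 -0.34
265 480 -0.314
270 496 -0.287
275 512 -0.261
```

View pics/w5z.png

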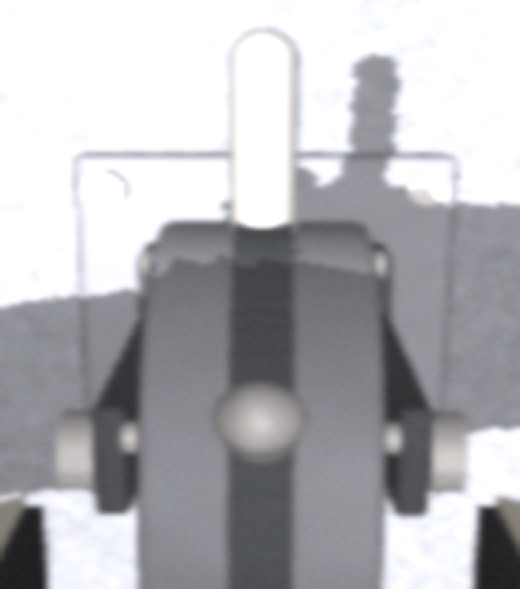

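Spoke tip is at row 246, so this spoke sits at -0.41. I'll grip it, then sweep through the expected balance point both ways.

```bash
python3 -c "
from h import *
print(to(tcp(-.411,.101),YAW))
"
```

```text
(array([ 9. ,  0. , 61.6]), np.float64(-0.005))
```

Call:
{"fn": "move_arm", "kwargs": {"rows": [[[5, 0, 20], -0.004], [[9, 0, 42], -0.004], [[9, 0, 62], -0.004], [[9, 0, 62], -0.004], [[9, 0, 62], -0.004]]}}

```text
time_s: 19.65
position: [0.5253, 0.1433, 0.2173]
eef_rot: [[-0.172, 0.985, -0.008], [0.985, 0.172, -0.011], [-0.009, -0.01, -1.0]]
force: [0.7, 0.8, 0.2]
finger_gap: 0.601
```

Call:
{"fn": "move_arm", "kwargs": {"rows": [[[0, 0, 0], 0], [[0, 0, 0], 0], [[0, 0, 0], 0], [[0, 0, 0], 0], [[0, 0, 0], 0], [[0, 0, 0], 0], [[0, 0, 0], 0], [[0, 0, 0], 0], [[0, 0, 0], 0], [[0, 0, 0], 0]], "hand": -1, "squeeze": 30}}

```text
time_s: 20.48
position: [0.5259, 0.1435, 0.2176]
eef_rot: [[-0.173, 0.985, -0.007], [0.985, 0.173, -0.01], [-0.009, -0.009, -1.0]]
force: [2.1, 0.2, 0.3]
finger_gap: 0.145
```

```bash
python3 -c "
from h import *
th=grip(); arc(th+np.arange(1,7)*.04,.1005)"
```

```text
t 20.48 th -0.397 r 0.0993 off -0.0002 gap 0.145 f_y -0.15 f_z 0.26 f_x 2.13 m_x -0.086 |qd| 0.00 T(pinch) -0.024 T(tcp) -0.021 +m 0.065
-0.357 (array([-3.3,  0.2, -2.5]), np.float64(-0.004))
-0.317 (array([-7.1,  0.2, -3.8]), np.float64(-0.004))
-0.277 (array([-11. ,   0.2,  -5. ]), np.float64(-0.004))
-0.237 (array([-14.9,   0.2,  -5.9]), np.float64(-0.004))
-0.197 (array([-18.8,   0.2,  -6.8]), np.float64(-0.004))
-0.157 (array([-22.8,   0.2,  -7.4]), np.float64(-0.004))
```

Call:
{"fn": "move_arm", "kwargs": {"rows": [[[-3.6, 0.2, -1.6], 0], [[-7.3, 0.2, -2.9], 0], [[-11.2, 0.2, -4], 0], [[-15, 0.2, -5], 0], [[-19, 0.2, -5.8], 0], [[-23, 0.2, -6.4], 0]]}}

```text
time_s: 20.98
position: [0.5294, 0.1232, 0.2241]
eef_rot: [[-0.174, 0.985, -0.008], [0.985, 0.174, -0.007], [-0.006, -0.009, -1.0]]
force: [-1.1, 6.8, -2.8]
finger_gap: 0.145
```

```bash
python3 -c "
from h import *
th=grip(); arc(th+np.arange(1,7)*.04,.100)"
```

```text
t 20.98 th -0.179 r 0.0997 off -0.0003 gap 0.145 f_y 6.91 f_z -2.80 f_x 0.15 m_x 1.608 |qd| 0.10 T(pinch) 0.727 T(tcp) 0.596 +m -1.011
-0.139 (array([-3.9,  0.3, -0.9]), np.float64(-0.002))
-0.099 (array([-7.9,  0.3, -1.3]), np.float64(-0.002))
-0.059 (array([-11.9,   0.3,  -1.6]), np.float64(-0.002))
-0.019 (array([-15.9,   0.3,  -1.7]), np.float64(-0.002))
0.021 (array([-19.9,   0.3,  -1.7]), np.float64(-0.002))
0.061 (array([-23.9,   0.3,  -1.5]), np.float64(-0.002))
```

Call:
{"fn": "move_arm", "kwargs": {"rows": [[[-3.9, 0.3, -0.7], 0], [[-7.9, 0.3, -1.2], 0], [[-11.9, 0.3, -1.5], 0], [[-15.9, 0.3, -1.6], 0], [[-19.9, 0.3, -1.6], 0], [[-23.9, 0.3, -1.3], 0]]}}

```text
time_s: 21.48
position: [0.533, 0.1027, 0.2263]
eef_rot: [[-0.176, 0.984, -0.009], [0.984, 0.176, -0.004], [-0.002, -0.01, -1.0]]
force: [-3.3, 7.3, 5.4]
finger_gap: 0.143
```

```bash
python3 -c "
from h import *
th=grip(); arc(th+np.arange(1,7)*.04,.100)"
```

```text
t 21.48 th 0.030 r 0.1003 off -0.0004 gap 0.143 f_y 7.80 f_z 5.40 f_x -1.94 m_x 1.941 |qd| 0.10 T(pinch) 0.798 T(tcp) 0.650 +m -1.291
0.07 (array([-4. ,  0.4,  0.5]), np.float64(0.0))
0.11 (array([-8. ,  0.4,  0.9]), np.float64(0.0))
0.15 (array([-11.9,   0.4,   1.4]), np.float64(0.0))
0.19 (array([-15.9,   0.4,   2.1]), np.float64(0.0))
0.23 (array([-19.8,   0.4,   3. ]), np.float64(0.0))
0.27 (array([-23.7,   0.4,   4. ]), np.float64(0.0))
```

Call:
{"fn": "move_arm", "kwargs": {"rows": [[[-4, 0.3, 0.2], 0], [[-8, 0.3, 0.6], 0], [[-11.9, 0.3, 1.1], 0], [[-15.9, 0.3, 1.8], 0], [[-19.8, 0.3, 2.6], 0], [[-23.7, 0.3, 3.5], 0]]}}

```text
time_s: 21.98
position: [0.5367, 0.0805, 0.224]
eef_rot: [[-0.178, 0.984, -0.01], [0.984, 0.178, -0.002], [-0.0, -0.011, -1.0]]
force: [-1.6, 0.3, 5.1]
finger_gap: 0.097
```

```bash
python3 -c "
from h import *
th=grip(); arc(th+np.arange(1,7)*.04,.1005)"
```

```text
t 21.98 th 0.255 r 0.1013 off -0.0006 gap 0.097 f_y 0.59 f_z 5.13 f_x -1.55 m_x 0.031 |qd| 0.09 T(pinch) 0.188 T(tcp) 0.177 +m 0.146
0.295 (array([-3.7,  0.6,  1.8]), np.float64(0.001))
0.335 (array([-7.5,  0.7,  3.1]), np.float64(0.001))
0.375 (array([-11.3,   0.7,   4.5]), np.float64(0.001))
0.415 (array([-15. ,   0.7,   6. ]), np.float64(0.001))
0.455 (array([-18.6,   0.7,   7.7]), np.float64(0.001))
0.495 (array([-22.2,   0.7,   9.6]), np.float64(0.001))
```

The gap dropped to 0.097, so the spoke is slipping off the pad edge. I'll open and look.

Call:
{"fn": "move_arm", "kwargs": {"rows": [[[0, 0, 0], 0], [[0, 0, 0], 0], [[0, 0, 0], 0], [[0, 0, 0], 0], [[0, 0, 0], 0], [[0, 0, 0], 0]], "hand": 0.2}}

```text
time_s: 22.48
position: [0.5365, 0.0805, 0.2239]
eef_rot: [[-0.178, 0.984, -0.011], [0.984, 0.178, -0.002], [-0.0, -0.011, -1.0]]
force: [-0.1, 0.4, 0.5]
finger_gap: 0.487
```

Call:
{"fn": "move_arm", "kwargs": {"rows": [[[0, 0, -35], 0], [[10, 0, -60], 0], [[35, 0, -60], 0], [[50, 0, -60], 0], [[55, 0, -60], 0], [[55, 0, -60], 0]]}}

```text
time_s: 22.98
position: [0.5268, 0.1364, 0.2837]
eef_rot: [[-0.181, 0.983, -0.011], [0.984, 0.181, -0.002], [-0.0, -0.011, -1.0]]
force: [-0.5, -0.3, 0.2]
finger_gap: 0.602
```

```bash
python3 look.py 3.14 pics/w6.png; python3 ball.py pics/w6z.png
```

```text
22.9833 [0.52684366 0.13635961 0.28365881]
[]
240 403 -0.405
245 418 -0.379
250 434 -0.352
255 450 -0.326
260 465 -0.299
265 480 -0.273
270 496 -0.246
275 512 -0.22
```

View pics/w6.png

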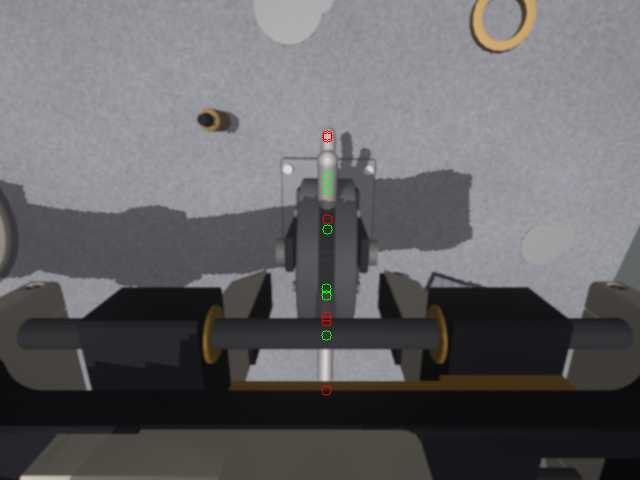

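```bash
python3 -c "
from h import *
for t in np.arange(-2,1.01,.1): print(round(t,2),[proj('wrist',[C+r*(-np.sin(t)*AY+np.cos(t)*AZ)])[0,1].round(1) for r in (.113,.12,.071)])
"
```

```text
-2.0 [np.float64(135.0), np.float64(128.2), np.float64(176.7)]
-1.9 [np.float64(130.5), np.float64(123.2), np.float64(174.8)]
-1.8 [np.float64(127.0), np.float64(119.1), np.float64(173.6)]
-1.7 [np.float64(124.5), np.float64(116.2), np.float64(173.2)]
-1.6 [np.float64(123.2), np.float64(114.4), np.float64(173.5)]
-1.5 [np.float64(123.3), np.float64(114.1), np.float64(174.7)]
-1.4 [np.float64(124.8), np.float64(115.4), np.float64(176.8)]
-1.3 [np.float64(128.1), np.float64(118.6), np.float64(179.9)]
-1.2 [np.float64(133.2), np.float64(123.7), np.float64(183.9)]
-1.1 [np.float64(140.2), np.float64(130.9), np.float64(188.8)]
-1.0 [np.float64(149.3), np.float64(140.4), np.float64(194.7)]
-0.9 [np.float64(160.3), np.float64(152.2), np.float64(201.5)]
-0.8 [np.float64(173.4), np.float64(166.2), np.float64(209.1)]
-0.7 [np.float64(188.3), np.float64(182.3), np.float64(217.5)]
-0.6 [np.float64(204.7), np.float64(200.3), np.float64(226.4)]
-0.5 [np.float64(222.4), np.float64(219.7), np.float64(235.8)]
-0.4 [np.float64(241.0), np.float64(240.0), np.float64(245.5)]
-0.3 [np.float64(259.9), np.float64(260.8), np.float64(255.4)]
-0.2 [np.float64(278.7), np.float64(281.5), np.float64(265.2)]
-0.1 [np.float64(296.8), np.float64(301.4), np.float64(274.7)]
0.0 [np.float64(313.9), np.float64(320.0), np.float64(283.8)]
0.1 [np.float64(329.4), np.float64(337.0), np.float64(292.4)]
0.2 [np.float64(343.2), np.float64(351.8), np.float64(300.2)]
0.3 [np.float64(355.0), np.float64(364.5), np.float64(307.2)]
0.4 [np.float64(364.7), np.float64(374.7), np.float64(313.4)]
0.5 [np.float64(372.3), np.float64(382.6), np.float64(318.5)]
0.6 [np.float64(377.8), np.float64(388.1), np.float64(322.7)]
0.7 [np.float64(381.3), np.float64(391.6), np.float64(325.9)]
0.8 [np.float64(383.1), np.float64(393.0), np.float64(328.1)]
0.9 [np.float64(383.1), np.float64(392.7), np.float64(329.4)]
1.0 [np.float64(381.7), np.float64(390.8), np.float64(329.8)]
```

View pics/w6z.png

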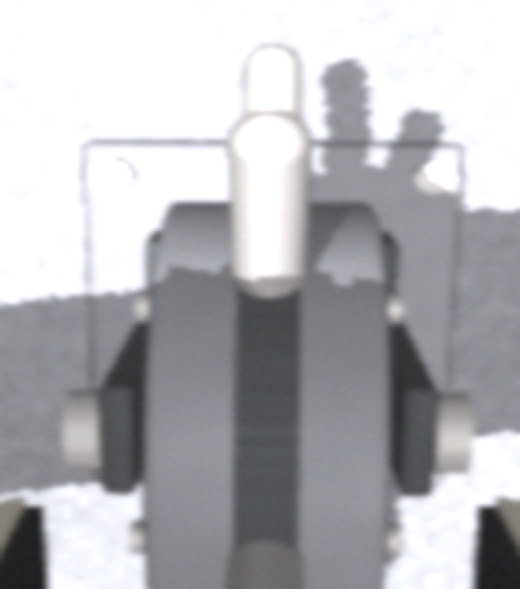

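```bash
cat > reg.py <<'E'
import numpy as np
from scipy.optimize import least_squares
# th(gripper), offset to th0, dir, r, fy, fz, mx
k=np.pi/3
D=np.array([
(.424,0,1,.1,2.68,6.73,.979),(.659,0,1,.1,1.0,6.51,.402),(.436,0,-1,.0998,-5.41,-9.44,-1.594),(.218,0,-1,.1,-7.37,-4.75,-1.885),
(.003,0,-1,.1005,-7.43,2.43,-2.042),(-.218,0,-1,.1013,-5.56,9.65,-1.675),(-.46,0,-1,.1032,-1.02,10.79,-.364),(-.708,0,-1,.106,2.71,7.96,.246),
(-.465,0,1,.1036,.24,-14.05,.373),(-.226,0,1,.1028,2.82,-20.39,1.01),(-.012,0,1,.1019,6.91,-10.85,1.802),(.202,0,1,.1015,6.59,-4.06,1.766),
(.671,0,1,.102,5.21,1.59,1.202),(.169,k,1,.1017,3.26,2.31,1.061),(.735,k,1,.1041,-1.68,5.81,-.304),(.163,2*k,1,.1012,4.18,6.41,1.161),
(.735,2*k,1,.1056,-4.43,12.7,-.848),(-.179,3*k,1,.0997,6.91,-2.8,1.608),(.03,3*k,1,.1003,7.8,5.4,1.941)]+eval(open('extra.txt').read() if __import__('os').path.exists('extra.txt') else '[]'))
th,off,s,r,fy,fz,mx=D.T
y=-r*np.sin(th); z=r*np.cos(th)
# model A: pinch torque, pad torsion absorbed in s*D
Tp=-(y*fz-z*fy)
f=lambda p: s*p[0]-p[1]*np.sin(th+off+p[2])-Tp
for loss in("linear","soft_l1"):
    q=least_squares(f,[.7,.27,.1],loss=loss,f_scale=.05); 
    cov=np.linalg.inv(q.jac.T@q.jac)*(f(q.x)**2).mean(); print("A",q.x.round(3),"sd",np.sqrt(np.diag(cov)).round(3),f(q.x).round(2))
    g=lambda p: s*p[0]-p[1]*np.sin(th+off+p[2]) +(y*fz-(z+p[3])*fy)+mx+p[4]
    q=least_squares(g,[.33,.27,.1,.2,0],loss=loss,f_scale=.05)
    cov=np.linalg.inv(q.jac.T@q.jac)*(g(q.x)**2).mean(); print("B",q.x.round(3),"sd",np.sqrt(np.diag(cov)).round(3),g(q.x).round(2))
E
python3 reg.py
```

```text
A [0.697 0.354 0.123] sd [0.019 0.038 0.055] [-0.01 -0.03  0.    0.01  0.    0.1   0.01 -0.17  0.14 -0.02 -0.06  0.01
 -0.07 -0.01  0.09 -0.07  0.08 -0.05 -0.05]
B [0.311 0.257 0.466 0.207 0.091] sd [0.044 0.063 0.158 0.007 0.035] [ 0.11 -0.11 -0.01  0.08 -0.1  -0.05  0.21 -0.14  0.05  0.02 -0.05  0.07
 -0.22  0.17 -0.03  0.07 -0.04 -0.07  0.05]
A [0.709 0.35  0.124] sd [0.025 0.054 0.081] [ 0.01 -0.02 -0.01 -0.   -0.01  0.09 -0.   -0.19  0.15 -0.01 -0.05  0.02
 -0.06  0.    0.1  -0.06  0.09 -0.04 -0.04]
B [0.298 0.289 0.486 0.209 0.109] sd [0.078 0.125 0.229 0.013 0.073] [ 0.08 -0.14  0.01  0.1  -0.07 -0.02  0.24 -0.12  0.05 -0.   -0.09  0.04
 -0.26  0.13 -0.04  0.06 -0.02 -0.07  0.06]
```

```bash
python3 -c "
from h import *
print(to(tcp(.115,.1),YAW))
"
```

```text
(array([-39.4,   1.1,  58.1]), np.float64(0.0))
```

Call:
{"fn": "move_arm", "kwargs": {"rows": [[[-25, 0.5, 0], 0], [[-39, 0.7, 10], 0], [[-40, 1, 40], 0], [[-40, 1, 58], 0], [[-40, 1, 58.5], 0], [[-40, 1, 58.5], 0]]}}

```text
time_s: 23.63
position: [0.5341, 0.0924, 0.2239]
eef_rot: [[-0.175, 0.985, -0.014], [0.985, 0.175, -0.005], [-0.002, -0.015, -1.0]]
force: [1.0, 0.3, -0.6]
finger_gap: 0.604
```

Call:
{"fn": "move_arm", "kwargs": {"rows": [[[0, 0, 0], 0], [[0, 0, 0], 0], [[0, 0, 0], 0], [[0, 0, 0], 0], [[0, 0, 0], 0], [[0, 0, 0], 0], [[0, 0, 0], 0], [[0, 0, 0], 0], [[0, 0, 0], 0], [[0, 0, 0], 0]], "hand": -1, "squeeze": 40}}

```text
time_s: 24.47
position: [0.5346, 0.0926, 0.2242]
eef_rot: [[-0.175, 0.985, -0.013], [0.985, 0.175, -0.004], [-0.002, -0.014, -1.0]]
force: [0.2, 0.3, 0.5]
finger_gap: 0.144
```

```bash
python3 -c "
from h import *
th=grip(); arc(th+np.arange(1,7)*.04,.1); print('neg');arc(th-np.arange(1,7)*.04,.1)"
```

```text
t 24.47 th 0.134 r 0.0991 off -0.0006 gap 0.144 f_y 0.26 f_z 0.48 f_x 0.21 m_x -0.051 |qd| 0.00 T(pinch) 0.032 T(tcp) 0.027 +m 0.078
0.174 (array([-4.1,  0.6, -0.2]), np.float64(-0.001))
0.214 (array([-8. ,  0.6,  0.5]), np.float64(-0.001))
0.254 (array([-11.9,   0.6,   1.5]), np.float64(-0.001))
0.294 (array([-15.7,   0.6,   2.6]), np.float64(-0.001))
0.334 (array([-19.5,   0.6,   3.8]), np.float64(-0.001))
0.374 (array([-23.3,   0.7,   5.2]), np.float64(-0.001))
neg
0.094 (array([ 3.9,  0.5, -1.3]), np.float64(-0.001))
0.054 (array([ 7.8,  0.5, -1.6]), np.float64(-0.001))
0.014 (array([11.8,  0.5, -1.8]), np.float64(-0.001))
-0.026 (array([15.8,  0.5, -1.8]), np.float64(-0.001))
-0.066 (array([19.8,  0.5, -1.6]), np.float64(-0.001))
-0.106 (array([23.8,  0.5, -1.2]), np.float64(-0.001))
```

Call:
{"fn": "move_arm", "kwargs": {"rows": [[[-4, 0.5, 0.7], 0], [[-8, 0.5, 1.4], 0], [[-11.8, 0.5, 2.4], 0], [[-15.6, 0.5, 3.5], 0]]}}

```text
time_s: 24.8
position: [0.5367, 0.0807, 0.2218]
eef_rot: [[-0.177, 0.984, -0.015], [0.984, 0.177, -0.0], [0.003, -0.014, -1.0]]
force: [-6.7, 6.2, 10.0]
finger_gap: 0.141
```

```bash
python3 -c "
from h import *
th=grip(); arc(th+np.arange(1,5)*.04,.0995); print('neg');arc(th-np.arange(1,5)*.04,.0995)"
```

```text
t 24.80 th 0.258 r 0.0991 off -0.0005 gap 0.141 f_y 7.29 f_z 9.98 f_x -5.49 m_x 1.906 |qd| 0.09 T(pinch) 0.951 T(tcp) 0.812 +m -1.094
0.298 (array([-3.9,  0.5,  0.7]), np.float64(0.001))
0.338 (array([-7.7,  0.6,  1.9]), np.float64(0.001))
0.378 (array([-11.4,   0.6,   3.3]), np.float64(0.001))
0.418 (array([-15.1,   0.6,   4.8]), np.float64(0.001))
neg
0.218 (array([ 3.8,  0.5, -1.3]), np.float64(0.001))
0.178 (array([ 7.7,  0.5, -2.1]), np.float64(0.001))
0.138 (array([11.6,  0.5, -2.7]), np.float64(0.001))
0.098 (array([15.6,  0.5, -3.2]), np.float64(0.001))
```

Call:
{"fn": "move_arm", "kwargs": {"rows": [[[3.8, 0.4, -1.3], 0], [[7.7, 0.4, -2.1], 0], [[11.6, 0.4, -2.7], 0], [[15.6, 0.4, -3.2], 0], [[19.5, 0.4, -3.4], 0]]}}

```text
time_s: 25.22
position: [0.5339, 0.0966, 0.2246]
eef_rot: [[-0.175, 0.984, -0.015], [0.985, 0.175, -0.004], [-0.002, -0.016, -1.0]]
force: [1.4, -7.0, -3.1]
finger_gap: 0.143
```

```bash
python3 -c "
from h import *
th=grip(); arc(th-np.arange(1,5)*.04,.0995)"
```

```text
t 25.22 th 0.092 r 0.0991 off -0.0006 gap 0.143 f_y -7.10 f_z -3.13 f_x 0.19 m_x -1.998 |qd| 0.09 T(pinch) -0.728 T(tcp) -0.594 +m 1.405
0.052 (array([ 3.9,  0.5, -0.7]), np.float64(-0.001))
0.012 (array([ 7.9,  0.5, -0.9]), np.float64(-0.001))
-0.028 (array([11.9,  0.5, -0.8]), np.float64(-0.001))
-0.068 (array([15.9,  0.5, -0.7]), np.float64(-0.001))
```

Call:
{"fn": "move_arm", "kwargs": {"rows": [[[3.9, 0.4, -0.4], 0], [[7.9, 0.4, -0.5], 0], [[11.9, 0.4, -0.5], 0], [[15.9, 0.4, -0.3], 0]]}}

```text
time_s: 25.55
position: [0.5317, 0.1087, 0.2249]
eef_rot: [[-0.172, 0.985, -0.016], [0.985, 0.172, -0.009], [-0.006, -0.017, -1.0]]
force: [-0.7, -7.7, 1.8]
finger_gap: 0.144
```

```bash
python3 -c "
from h import *
th=grip(); arc(th-np.arange(1,5)*.04,.0995)"
```

```text
t 25.55 th -0.031 r 0.0990 off -0.0005 gap 0.144 f_y -7.48 f_z 1.79 f_x -2.05 m_x -2.032 |qd| 0.09 T(pinch) -0.746 T(tcp) -0.604 +m 1.428
-0.071 (array([ 4. ,  0.5, -0.3]), np.float64(-0.004))
-0.111 (array([ 8. ,  0.5, -0. ]), np.float64(-0.004))
-0.151 (array([11.9,  0.5,  0.5]), np.float64(-0.004))
-0.191 (array([15.8,  0.5,  1.1]), np.float64(-0.004))
```

Call:
{"fn": "move_arm", "kwargs": {"rows": [[[4, 0.4, 0.1], 0], [[8, 0.4, 0.4], 0], [[11.9, 0.4, 0.9], 0], [[15.8, 0.4, 1.5], 0]]}}

```text
time_s: 25.88
position: [0.5297, 0.1208, 0.2239]
eef_rot: [[-0.17, 0.985, -0.016], [0.985, 0.17, -0.014], [-0.011, -0.018, -1.0]]
force: [-1.9, -7.4, 4.5]
finger_gap: 0.144
```

```bash
python3 -c "
from h import *
th=grip(); arc(th-np.arange(1,5)*.04,.0995)"
```

```text
t 25.88 th -0.156 r 0.0991 off -0.0004 gap 0.144 f_y -6.96 f_z 4.48 f_x -3.21 m_x -2.001 |qd| 0.09 T(pinch) -0.750 T(tcp) -0.618 +m 1.383
-0.196 (array([4. , 0.4, 0.2]), np.float64(-0.006))
-0.236 (array([7.9, 0.4, 1.1]), np.float64(-0.006))
-0.276 (array([11.7,  0.4,  2. ]), np.float64(-0.006))
-0.316 (array([15.6,  0.4,  3.1]), np.float64(-0.006))
```

Call:
{"fn": "move_arm", "kwargs": {"rows": [[[4, 0.4, 0.6], 0], [[7.9, 0.4, 1.4], 0], [[11.7, 0.4, 2.4], 0], [[15.6, 0.4, 3.5], 0]]}}

```text
time_s: 26.22
position: [0.5275, 0.1332, 0.2213]
eef_rot: [[-0.168, 0.986, -0.016], [0.986, 0.168, -0.018], [-0.015, -0.019, -1.0]]
force: [-3.7, -6.2, 9.3]
finger_gap: 0.144
```

```bash
python3 -c "
from h import *
th=grip(); arc(th-np.arange(1,5)*.04,.0995)"
```

```text
t 26.22 th -0.286 r 0.0993 off -0.0004 gap 0.144 f_y -5.49 f_z 9.27 f_x -4.70 m_x -1.805 |qd| 0.09 T(pinch) -0.782 T(tcp) -0.678 +m 1.127
-0.326 (array([3.9, 0.3, 0.9]), np.float64(-0.008))
-0.366 (array([7.6, 0.3, 2.2]), np.float64(-0.008))
-0.406 (array([11.3,  0.3,  3.7]), np.float64(-0.008))
-0.446 (array([15. ,  0.3,  5.3]), np.float64(-0.008))
```

Call:
{"fn": "move_arm", "kwargs": {"rows": [[[3.9, 0.3, 1.1], 0], [[7.6, 0.3, 2.4], 0], [[11.3, 0.3, 3.9], 0], [[15, 0.3, 5.4], 0], [[18.6, 0.3, 7], 0]]}}

```text
time_s: 26.63
position: [0.5246, 0.1496, 0.2155]
eef_rot: [[-0.167, 0.986, -0.016], [0.986, 0.167, -0.021], [-0.018, -0.019, -1.0]]
force: [-5.2, -6.0, 11.2]
finger_gap: 0.145
```

```bash
python3 -c "
from h import *
th=grip(); arc(th+np.arange(1,6)*.04,.1005)"
```

```text
t 26.63 th -0.463 r 0.1000 off -0.0003 gap 0.145 f_y -4.96 f_z 11.20 f_x -6.15 m_x -1.235 |qd| 0.08 T(pinch) -0.944 T(tcp) -0.850 +m 0.385
-0.423 (array([-3.4,  0.3, -2.1]), np.float64(-0.009))
-0.383 (array([-7.2,  0.3, -3.6]), np.float64(-0.009))
-0.343 (array([-11. ,   0.3,  -5. ]), np.float64(-0.009))
-0.303 (array([-14.8,   0.3,  -6.2]), np.float64(-0.009))
-0.263 (array([-18.7,   0.4,  -7.2]), np.float64(-0.009))
```

Now back in + (4–5 rows per call).

Call:
{"fn": "move_arm", "kwargs": {"rows": [[[-3.6, 0.3, -1.7], 0], [[-7.3, 0.3, -3.2], 0], [[-11.1, 0.3, -4.5], 0], [[-15, 0.3, -5.7], 0], [[-18.8, 0.3, -6.7], 0]]}}

```text
time_s: 27.05
position: [0.5277, 0.132, 0.2218]
eef_rot: [[-0.168, 0.986, -0.017], [0.986, 0.168, -0.02], [-0.017, -0.02, -1.0]]
force: [1.5, 5.2, -10.7]
finger_gap: 0.14
```

```bash
python3 -c "
from h import *
th=grip(); arc(th+np.arange(1,5)*.04,.100)"
```

```text
t 27.05 th -0.273 r 0.0995 off -0.0004 gap 0.140 f_y 4.89 f_z -10.71 f_x 2.37 m_x 1.382 |qd| 0.09 T(pinch) 0.755 T(tcp) 0.663 +m -0.719
-0.233 (array([-3.8,  0.4, -1.5]), np.float64(-0.008))
-0.193 (array([-7.7,  0.5, -2.2]), np.float64(-0.008))
-0.153 (array([-11.6,   0.5,  -2.9]), np.float64(-0.008))
-0.113 (array([-15.6,   0.5,  -3.3]), np.float64(-0.008))
```

Call:
{"fn": "move_arm", "kwargs": {"rows": [[[-3.8, 0.4, -1], 0], [[-7.7, 0.4, -1.8], 0], [[-11.6, 0.4, -2.4], 0], [[-15.6, 0.4, -2.8], 0]]}}

```text
time_s: 27.38
position: [0.5301, 0.1177, 0.2246]
eef_rot: [[-0.169, 0.985, -0.018], [0.985, 0.169, -0.018], [-0.015, -0.021, -1.0]]
force: [-0.6, 6.2, -8.5]
finger_gap: 0.146
```

```bash
python3 -c "
from h import *
th=grip(); arc(th+np.arange(1,5)*.04,.0997)"
```

```text
t 27.38 th -0.124 r 0.0993 off -0.0005 gap 0.146 f_y 6.16 f_z -8.49 f_x 0.49 m_x 1.790 |qd| 0.09 T(pinch) 0.711 T(tcp) 0.594 +m -1.196
-0.084 (array([-3.9,  0.6, -0.7]), np.float64(-0.007))
-0.044 (array([-7.9,  0.6, -0.9]), np.float64(-0.007))
-0.004 (array([-11.9,   0.6,  -1. ]), np.float64(-0.007))
0.036 (array([-15.9,   0.6,  -0.8]), np.float64(-0.007))
```

Call:
{"fn": "move_arm", "kwargs": {"rows": [[[-3.9, 0.4, -0.3], 0], [[-7.9, 0.4, -0.5], 0], [[-11.9, 0.4, -0.5], 0], [[-15.9, 0.4, -0.3], 0]]}}

```text
time_s: 27.72
position: [0.5326, 0.1037, 0.2254]
eef_rot: [[-0.17, 0.985, -0.019], [0.985, 0.17, -0.016], [-0.013, -0.022, -1.0]]
force: [-1.9, 7.6, -3.8]
finger_gap: 0.146
```

```bash
python3 -c "
from h import *
th=grip(); arc(th+np.arange(1,5)*.04,.0997)"
```

```text
t 27.72 th 0.019 r 0.0995 off -0.0006 gap 0.146 f_y 7.85 f_z -3.80 f_x -0.51 m_x 1.980 |qd| 0.09 T(pinch) 0.773 T(tcp) 0.624 +m -1.356
0.059 (array([-4. ,  0.6, -0. ]), np.float64(-0.006))
0.099 (array([-8. ,  0.6,  0.3]), np.float64(-0.006))
0.139 (array([-11.9,   0.7,   0.8]), np.float64(-0.006))
0.179 (array([-15.8,   0.7,   1.5]), np.float64(-0.006))
```

Call:
{"fn": "move_arm", "kwargs": {"rows": [[[-4, 0.5, 0.2], 0], [[-8, 0.5, 0.5], 0], [[-11.9, 0.5, 1], 0], [[-15.8, 0.5, 1.7], 0]]}}

```text
time_s: 28.05
position: [0.5349, 0.0902, 0.2246]
eef_rot: [[-0.171, 0.985, -0.02], [0.985, 0.171, -0.013], [-0.009, -0.022, -1.0]]
force: [-3.7, 7.9, -1.4]
finger_gap: 0.148
```

```bash
python3 -c "
from h import *
th=grip(); arc(th-np.arange(1,10)*.04,.0997)"
cat > extra.txt <<'E'
[(.258,3*k,1,.0991,7.29,9.98,1.906),(.092,3*k,-1,.0991,-7.1,-3.13,-1.998),(-.031,3*k,-1,.099,-7.48,1.79,-2.032),(-.156,3*k,-1,.0991,-6.96,4.48,-2.001),
(-.286,3*k,-1,.0993,-5.49,9.27,-1.805),(-.463,3*k,-1,.1,-4.96,11.2,-1.235),(-.273,3*k,1,.0995,4.89,-10.71,1.382),(-.124,3*k,1,.0993,6.16,-8.49,1.79),(.019,3*k,1,.0995,7.85,-3.8,1.98)]
E
python3 reg.py
```

```text
t 28.05 th 0.157 r 0.0998 off -0.0007 gap 0.148 f_y 8.41 f_z -1.37 f_x -2.30 m_x 2.165 |qd| 0.09 T(pinch) 0.807 T(tcp) 0.648 +m -1.517
0.117 (array([ 4. ,  0.6, -0.5]), np.float64(-0.005))
0.077 (array([ 7.9,  0.6, -0.9]), np.float64(-0.005))
0.037 (array([11.9,  0.6, -1.2]), np.float64(-0.005))
-0.003 (array([15.9,  0.6, -1.3]), np.float64(-0.005))
-0.043 (array([19.9,  0.5, -1.2]), np.float64(-0.005))
-0.083 (array([23.9,  0.5, -1. ]), np.float64(-0.005))
-0.123 (array([27.8,  0.5, -0.6]), np.float64(-0.005))
-0.163 (array([31.8,  0.5, -0.1]), np.float64(-0.005))
-0.203 (array([35.7,  0.5,  0.6]), np.float64(-0.005))
A [0.727 0.389 0.1  ] sd [0.014 0.033 0.038] [ 0.01 -0.02 -0.04 -0.03 -0.02  0.08 -0.   -0.17  0.19  0.02 -0.02  0.04
 -0.06 -0.02  0.08 -0.07  0.09 -0.03 -0.02 -0.09  0.08  0.05  0.   -0.02
  0.08 -0.1   0.01 -0.  ]
B [0.356 0.27  0.238 0.211 0.044] sd [0.05  0.073 0.113 0.008 0.027] [ 0.13 -0.1  -0.05  0.06 -0.11 -0.06  0.19 -0.18  0.11  0.06 -0.03  0.09
 -0.22  0.14 -0.07 -0.   -0.09 -0.16 -0.03 -0.05  0.    0.03 -0.07 -0.19
  0.38 -0.01  0.21  0.02]
A [0.732 0.381 0.095] sd [0.02  0.049 0.054] [ 0.02 -0.01 -0.04 -0.03 -0.02  0.08 -0.01 -0.18  0.19  0.03 -0.02  0.05
 -0.05 -0.    0.09 -0.06  0.1  -0.03 -0.02 -0.09  0.07  0.04 -0.   -0.02
  0.08 -0.09  0.01  0.  ]
B [0.331 0.235 0.344 0.209 0.055] sd [0.112 0.137 0.273 0.019 0.055] [ 0.12 -0.1  -0.02  0.08 -0.1  -0.06  0.19 -0.18  0.06  0.03 -0.05  0.08
 -0.22  0.16 -0.04  0.03 -0.08 -0.14 -0.02 -0.05  0.04  0.08 -0.03 -0.14
  0.44  0.01  0.23  0.03]
```

Both fits agree: δ ≈ 0.10 ± 0.05 from the force fit and 0.24 ± 0.11 from the moment fit. The heavy side is down when the gripped spoke is at about -0.13 rad. I'll move there and check by camera.

Call:
{"fn": "move_arm", "kwargs": {"rows": [[[4, 0.5, -0.3], 0], [[7.9, 0.5, -0.7], 0], [[11.9, 0.5, -1], 0], [[15.9, 0.5, -1.1], 0], [[19.9, 0.5, -1], 0], [[23.9, 0.5, -0.8], 0], [[27, 0.5, -0.5], 0], [[29, 0.5, -0.3], 0], [[29, 0.5, -0.3], 0], [[29, 0.5, -0.3], 0]]}}

```text
time_s: 28.88
position: [0.5306, 0.1149, 0.2256]
eef_rot: [[-0.169, 0.985, -0.021], [0.986, 0.168, -0.018], [-0.014, -0.023, -1.0]]
force: [-2.8, -5.7, 0.7]
finger_gap: 0.145
```

```bash
python3 -c "
from h import *
grip()
for t in np.arange(-1.4,-.9,.05): print(round(t,2),[proj('wrist',[C+r*(-np.sin(t)*AY+np.cos(t)*AZ)])[0,1].round(1) for r in (.113,.12,.071)], [proj('wrist',[C+r*(-np.sin(t-np.pi/3)*AY+np.cos(t-np.pi/3)*AZ)])[0,1].round(1) for r in (.113,.12)])
print(proj('wrist',[C-.048*AX,C+.048*AX]))
im=ctrl.snapshot('wrist');cv2.imwrite('pics/w7.png',im)
cv2.imwrite('pics/w7z.png',cv2.convertScaleAbs(cv2.resize(im[20:260,240:410],None,fx=3,fy=2.5,interpolation=cv2.INTER_CUBIC),alpha=1.7))
s=ctrl.snapshot('scene');cv2.imwrite('pics/s7.png',cv2.convertScaleAbs(cv2.resize(s[210:330,310:460],None,fx=5,fy=5,interpolation=cv2.INTER_CUBIC),alpha=1.6))
"
```

```text
t 28.88 th -0.094 r 0.1000 off -0.0005 gap 0.145 f_y -5.11 f_z 0.65 f_x -3.73 m_x -1.494 |qd| 0.00 T(pinch) -0.515 T(tcp) -0.418 +m 1.076
-1.4 [np.float64(89.4), np.float64(76.5), np.float64(158.9)] [np.float64(146.1), np.float64(140.8)]
-1.35 [np.float64(90.5), np.float64(77.3), np.float64(160.5)] [np.float64(141.5), np.float64(136.0)]
-1.3 [np.float64(92.1), np.float64(78.8), np.float64(162.4)] [np.float64(137.1), np.float64(131.2)]
-1.25 [np.float64(94.5), np.float64(80.9), np.float64(164.7)] [np.float64(132.7), np.float64(126.5)]
-1.2 [np.float64(97.4), np.float64(83.8), np.float64(167.2)] [np.float64(128.5), np.float64(121.9)]
-1.15 [np.float64(101.1), np.float64(87.4), np.float64(170.1)] [np.float64(124.3), np.float64(117.4)]
-1.1 [np.float64(105.5), np.float64(91.9), np.float64(173.4)] [np.float64(120.3), np.float64(113.1)]
-1.05 [np.float64(110.7), np.float64(97.2), np.float64(176.9)] [np.float64(116.5), np.float64(108.9)]
-1.0 [np.float64(116.6), np.float64(103.4), np.float64(180.8)] [np.float64(112.8), np.float64(104.8)]
-0.95 [np.float64(123.3), np.float64(110.4), np.float64(185.1)] [np.float64(109.3), np.float64(100.9)]
[[264.75630783 252.16471255]
 [392.49931143 252.20242853]]
```

View pics/w7z.png

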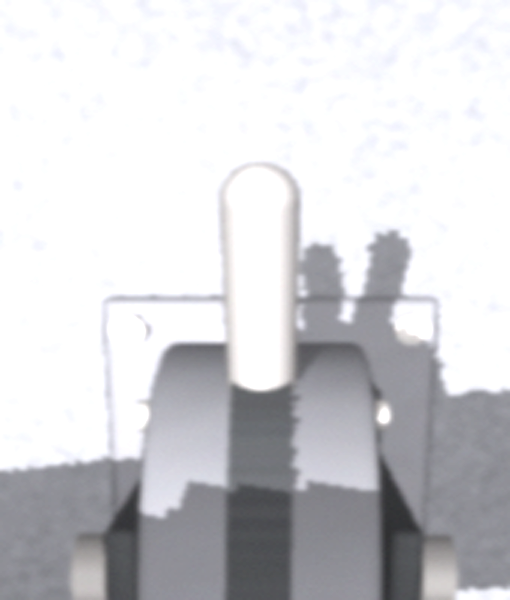

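View pics/s7.png

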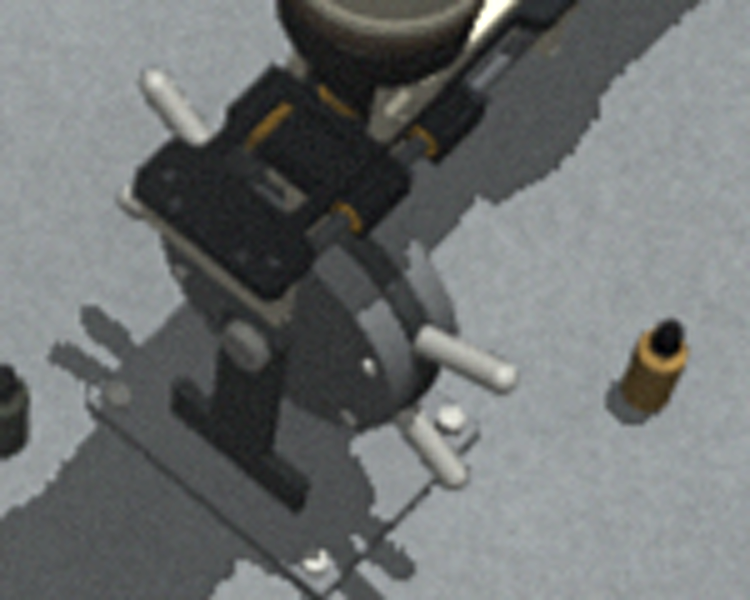

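```bash
python3 -c "
from h import *
from scipy.optimize import least_squares
O=[(505,378),(455,472),(153,82)];A=[-1.047,-2.094,1.047]
def f(t): return np.concatenate([proj('scene',[C+.116*(-np.sin(t[0]+a)*AY+np.cos(t[0]+a)*AZ)])[0]+t[1:]-np.array([310+o[0]/5,210+o[1]/5]) for a,o in zip(A,O)])
r=least_squares(f,[-.1,0,0],diff_step=1e-4); print(r.x,r.fun.round(1))
"
```

```text
[-0.08350527  0.67583443  0.76659437] [ 0.4  0.  -0.   0.9 -0.4 -0.9]
```

```bash
cat >> reg.py <<'E'
print("--- bias / bounded / subsets")
F=lambda p: s*p[0]-p[1]*np.sin(th+off+p[2])-Tp+p[3]
q=least_squares(F,[.7,.27,.1,0]);print(q.x.round(3))
q=least_squares(F,[.7,.27,.1,0],bounds=([0,.23,-3,-1],[1,.31,3,1]),loss="soft_l1",f_scale=.05);print(q.x.round(3))
for lag in(-.05,.05):
    q=least_squares(lambda p: s*p[0]-p[1]*np.sin(th+off+lag*s+p[2])-Tp+p[3],[.7,.27,.1,0]);print("lag",lag,q.x.round(3))
E
python3 reg.py | sed -n '/---/,$p'
```

```text
--- bias / bounded / subsets
[ 0.727  0.389  0.1   -0.001]
[ 0.726  0.31   0.117 -0.013]
lag -0.05 [ 0.726  0.383  0.106 -0.   ]
lag 0.05 [ 0.726  0.384  0.095 -0.003]
```

Call:
{"fn": "move_arm", "kwargs": {"rows": [[[0, 0, 0], 0], [[0, 0, 0], 0], [[0, 0, 0], 0], [[0, 0, 0], 0], [[0, 0, 0], 0], [[0, 0, 0], 0], [[0, 0, 0], 0], [[0, 0, 0], 0], [[0, 0, 0], 0], [[0, 0, 0], 0], [[0, 0, 0], 0], [[0, 0, 0], 0]]}}

```text
time_s: 29.98
position: [0.5308, 0.1139, 0.2257]
eef_rot: [[-0.168, 0.986, -0.021], [0.986, 0.167, -0.019], [-0.016, -0.023, -1.0]]
force: [-0.6, -5.3, -3.1]
finger_gap: 0.142
```

```bash
python3 -c "
from h import *
grip()"
```

```text
t 29.98 th -0.085 r 0.1000 off -0.0006 gap 0.142 f_y -5.10 f_z -3.11 f_x -1.55 m_x -1.254 |qd| 0.00 T(pinch) -0.482 T(tcp) -0.385 +m 0.869
```

```bash
python3 -c "
from h import *
print(ctrl.hand_in()); o=ctrl.get_obs(); print(o['time_s'],o['finger_gap'])"
```

```text
the job is handed in; nothing more can be done
None
the job is handed in; nothing more can be done
```

I found the heavy side, turned it to point down, and handed the job in at about 30 s with a spoke still gripped (40 N squeeze) and the drum at rest. The hand-in reports no verdict, so whether it passed is not confirmed.

- **Finding the heavy side:** I felt the pull while turning the drum both ways on one spoke. It showed the heavy side near the top. I then turned the drum about half a turn with three regrasps and felt again around the balance point. The force fit put the heavy side down with the gripped spoke 0.10–0.12 rad to the left of upright.
- **Final angle:** the wrist camera put the gripped spoke at about −0.145 rad and the scene camera at about −0.085 rad. Both are close to the target and well inside the 15° (0.27 rad) tolerance. After a one-second hold nothing was moving and the jaws were still closed on the spoke.
- **What disagreed:**
  - A second, noisier fit that used the wrist moments gave −0.24 ± 0.11 rad, which is still compatible.
  - The force fit's pull came out at 0.38 N m, above the stated 0.31 N m maximum. Holding it at 0.31 N m barely moved the angle.
  - The spoke slipped in the pads once, so I measured its angle again by camera and regripped it at 40 N instead of 30 N.
- **Other things on the bench:** the arm worked only above the turner, and I saw no contact with the other things. I did not measure their positions again at the end.

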